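# Make up two repair kits from the bench stock

## Task

Make up the two repair kits. The power-supply kit in the blue tray gets the dark blue capacitor, the light blue relay and the green terminal block; the amplifier kit in the yellow tray gets the finned heat sink and one aluminium clamping bar, which you draw straight out from under the stack of the dispenser by its projecting end, so that the other bars drop and stay in the dispenser. Seat each part right way up, down in the tray pocket cut for its size, and leave the potentiometer where it stands.

Things in the scene. Friction and masses are not known exactly. Their poses are not given: they have to be found in the camera images.
- blue_tray: Blue kit tray, fixed, 190 x 66 mm (x, y) plus a 20 mm tab at its +x end. Origin: centre of the 190 x 66 outline, underside; x along its length, z up. Rim 11 mm, pocket floors 4 mm up. Pockets in a row at y = 0: terminal block x = -54 mm, 62 x 32 mm (x, y); capacitor x = +8, 42 x 42 with cut corners; relay x = +62, 46 x 30. Terminal block and relay lie lengthwise along the tray's x.
- yellow_tray: Yellow kit tray, outline, tab, axes and rim as the blue one. Pockets at y = 0: bar x = -34.3 mm, 100 x 40 mm (x, y), lined with a dark pad on which the bar lies 7 mm up, its two long sides cut away for the fingers (down to 4 mm) but for 8 mm at the corners; heat sink x = +55.3, 58 x 44, floor 4 mm up. Bar and heat sink lie lengthwise along the tray's x.
- dispenser: Grey magazine for clamping bars, fixed, 92 x 34 x 44 mm, on a dark foot plate 130 x 62 mm. Origin: on the bench under the magazine's centre, z up; outlet at its -x end (face at x = -46 mm). The bars lie flat along x on a bed 18 mm up; the outlet is 11 mm high, so only the bottom bar can leave, straight along -x.
- bottom_bar: The clamping bar to take: aluminium, 84 x 24 x 8 mm (x, y, z), 44 g, two dark holes. Origin: centre of its underside, x along it. At the start it lies under the two others; its -x end projects 30 mm from the outlet, 18 mm above the bench, free at both sides and below to be gripped across its 24 mm width. It is clear of the outlet after 54 mm of travel; the others only lie on it.
- top_bar: The top one of the three like bars in the dispenser (the third, between the two, is not listed). Origin: centre of its underside, 34 mm above the bench at the start; 26 mm when the bottom bar is out.
- capacitor: Large electrolytic capacitor standing upright on the bench, dark blue sleeve, light top, 25 mm across, 42 mm high. Origin: centre of its underside, z up.
- relay: Relay, light blue box standing on the bench, 13 x 29 x 26 mm (x, y, z). Origin: centre of its underside, z up.
- terminal: Green screw terminal block, 16 x 46 x 16 mm (x, y, z; the solid body is 14 mm high, screw heads above it). Origin: centre of its underside, z up.
- heat_sink: Dark grey finned heat sink standing on the bench, a transistor on its -x face, 27 x 42 x 35 mm (x, y, z). Origin: near the centre of its underside (plate and fins reach from x = -8 to +14 mm, y = -21 to +21 mm), z up. It can be gripped across its 42 mm length.
- pot: Potentiometer with grey knob on a black body, 26 x 26 x 26 mm, stands among the stock; not wanted, to be left where it is. Origin: centre of its underside.

How it is judged:
By the outcome, as a careful person would: the job done as asked, in the order asked, and still so for the second after the job is handed in, with the robot touching nothing.
It also fails if it takes over 128 s, if anything falls off the work surface, if the arm or the gripper's body presses on something with over 40 N, if the wrist force passes 120 N, or if a joint passes its speed limit or range.

## Robot

A 6-joint arm with a two-finger parallel gripper is mounted at the origin on a cart in front of the work surface, level with it; the furniture and walls round the work are solid. World frame = base frame: x ahead of the robot, y to its left, z up, the work surface at z = 0. Lengths are in mm, angles in rad, forces in N, time in s.
With the tool pointing down it reaches from about 275 to 750 mm from the base axis. Payload 10.2 kg.
Tool frame: the origin (TCP) lies between the finger pads; the fingertips stand 19 mm ahead of it and the grasp point (between the pads) is the TCP; z points along the fingers, y is the line along which they close (so a half turn about z gives the same grasp; the last joint's range is limited). The gripper opens to 85 mm and grips with 20 to 120 N. Pads are 22 mm wide; open, the fingers measure 114 mm over their backs; the gripper's body (76 mm by 85 mm) begins 54 mm behind the grasp point. The pads swing forward as they close: fully open they stand 13 mm farther back than shut.
Start: joints at [0.992, 0.313, 1.498, -0, 1.331, -0.223], TCP at [182.892, 492.12, 250.294] pointing down, gripper open.
Joint ranges: [-2.94, 2.94], [-0.97, 2.17], [0.19, 2.56], [-1.23, 4.37], [0.02, 3.11], [-2.88, 2.88]. Speed limits (rad/s): [2.39, 2.39, 3.01, 3.14, 3.14, 3.14].

## Interface

Orientations are given as a unit quaternion [w, x, y, z].
In Python, from rig import sense, capture, finish_job gives the robot as it stands. The module is installed in compiled form; this text tells all that it offers.
- The arm moves only by the tool move_arm, never from a script. Its argument "moves" is a list of rows, each an object with "turn": the turn, a rotation vector about the tool's x, y, z in rad, a list of three; "translation": the shift along the tool's x, y, z in mm, a list of three; "hand": the opening, from 0 (shut) to 1 (fully open). In form: [{"turn": [wx, wy, wz], "translation": [x, y, z], "hand": hand}, ...]. A call has 1 to 10 rows; each row shifts and turns the commanded pose from where the row before left it, along the tool's axes as they then stand; what a row does not reach is not made up. A row lasts 1/12 s, in which the tool goes at most 41.7 mm and 7.16 degrees, less where a joint would pass 70% of its speed; a pose out of reach is approached as far as the arm can. A call with a gripper value outside its range is refused whole. The fingers move at their own pace and stop on an object; "grip_force" is the grip in N (left out, the last holds). Time passes only in rows, so rows that do not move let the fingers close. It gives the time, the measured TCP pose, the force, the opening and the grip force at its end, in the units of the state.
- sense(): the state, without advancing time (a new reading comes with each control period).
- capture(name): name is "scene" or "top"; returns a dict with "image" (400x640x3 uint8, blue, green, red), "z_map" (400x640 float32, mm along the optical axis (not along the pixel's ray), 0 where there is no reading), "vertical_fov" (degrees; the focal length in pixels is half the picture's height over the tangent of half this angle, whatever the lens; pixels are square), "cx", "cy" (the principal point, pixels), "k1" (the pictures are not rectified: a ray, as slopes to the right and down, at radius r is drawn at 1 + k1 r^2 times it, then the intrinsics apply), "R" (3x3) and "t" (3): a world point X has camera coordinates R X + t. Camera axes: x right, y down, z forward; pixel columns grow to the right and rows downward; lengths in mm; the calibration is good to about 2 mm. A picture is of the moment at which its call begins.
- finish_job(): hands the job in; it is judged then, once.
The state is a dict: "time_s": time; "joints": joint angles; "dq": joint speeds; "tau": joint torques, N m; "eef_pos": TCP position; "ee_rot": TCP orientation; "force": force on the tool from outside, world axes, zero at the start; "wrist_torque": the same for the moment, N m; "grip_width": opening from 0.0 (shut) to 1.0 (fully open); "grip_force": force on a finger pad.
Only numpy, scipy, OpenCV 4.12 (cv2) and the standard library are available. Lean on these libraries where they do the work, as an engineer would, in place of code of your own. Each camera call takes 0.05 s, during which the arm holds its last target. There are 200 camera calls.

## Working session

There is one attempt and no reset: what is moved stays moved. The work goes in short steps, Python scripts to look and compute and a tool call to move; the robot and the scene stay as the last step left them, time stands still between calls to the robot, and variables do not carry over. Pictures are saved under pics/ and viewed, at most 14 in all, crops included, and the job is handed in when it is done.

Besides the shell and the picture viewer there is one more tool, called as name([rows], argument=value, ...), one row to a line, values as JSON. move_arm: Moves the arm, as the interface text tells. Its arguments: {"type":"object","properties":{"moves":{"type":"array","items":{"type":"object","properties":{"turn":{"type":"array","items":{"type":"number"}},"translation":{"type":"array","items":{"type":"number"}},"hand":{"type":"number"}}}},"grip_force":{"type":"number"}},"required":["moves"]}

```bash
mkdir -p pics; cat > h.py <<'E'
import numpy as np, cv2, pickle
from rig import sense, capture
def K(c):
    f=c["image"].shape[0]/2/np.tan(np.radians(c["vertical_fov"])/2); return f
def cloud(c):
    z=c["z_map"]; h,w=z.shape; f=K(c)
    M=np.array([[f,0,c["cx"]],[0,f,c["cy"]],[0,0,1.]])
    v,u=np.mgrid[:h,:w]; p=np.stack([u.ravel(),v.ravel()],1).astype(np.float64)
    n=cv2.undistortPoints(p[:,None],M,np.array([c["k1"],0,0,0.]))[:,0].reshape(h,w,2)
    P=np.dstack([n[...,0]*z,n[...,1]*z,z])
    X=(P-np.ravel(c["t"]))@np.asarray(c["R"])
    X[z<=0]=np.nan
    return X
E
python3 - <<'E'
from h import *
for n in ("top","scene"):
    c=capture(n); pickle.dump(c,open(n+".pkl","wb")); cv2.imwrite(f"pics/{n}0.png",c["image"])
    X=cloud(c); print(n,c["k1"],K(c),-np.array(c["R"]).T@np.ravel(c["t"]),[np.round(X[v,u]) .tolist() for v,u in((200,320),(50,50),(350,600))])
s=sense();print(s)
E
```

```text
top -0.08044584434260352 409.7399941982123 [380.19779182  12.49636864 938.94700282] [[529.0, 7.0, -2.0], [897.0, 709.0, 2.0], [45.0, -1193.0, -747.0]]
scene 0.027304441661285456 372.3141206382141 [ 254.43676374 -551.30238105  636.74560452] [[518.0, 29.0, 1.0], [-268.0, 1912.0, -260.0], [470.0, -528.0, 390.0]]
{'time_s': 0.1, 'joints': array([ 9.91588914e-01,  3.13390100e-01,  1.49835097e+00,  1.26898540e-05,
        1.33102743e+00, -2.23398392e-01]), 'dq': array([-0.00011832, -0.00206537, -0.00218475, -0.00106218, -0.00088836,
        0.0004736 ]), 'tau': array([ 5.04466021e-03, -4.12904477e+01, -2.60140997e+01, -8.54164500e-05,
        3.06590919e-03,  2.51011176e-05]), 'eef_pos': array([182.77278749, 491.93304638, 249.79813545]), 'ee_rot': array([-2.35325479e-04,  1.76969004e-01,  9.84216250e-01, -5.38805106e-04]), 'force': array([-0.10350798,  0.34984271,  0.31405571]), 'wrist_torque': array([ 0.00033156, -0.00209959,  0.04179278]), 'grip_force': 0.0, 'grip_width': 1.002119160782761}
```

View pics/top0.png

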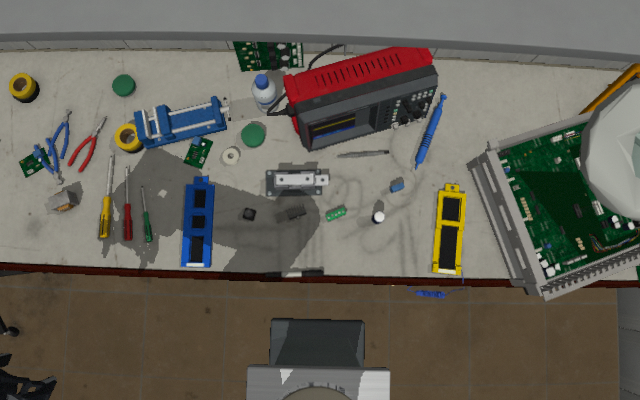

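View pics/scene0.png

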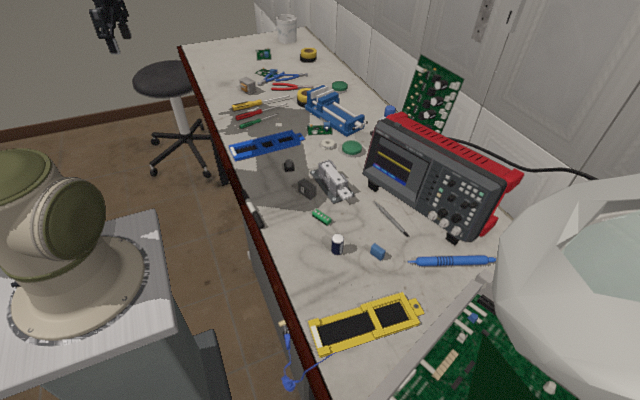

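The top view shows the blue tray around (198,222) and the yellow tray around (449,230), both with their tabs up. The pot is at (249,213), heat sink (290,213), terminal (336,213), capacitor (378,217), relay (397,186) and dispenser (297,180), with the bar projecting to the right.

```bash
python3 - <<'E'
from h import *
from scipy import ndimage as nd
c=pickle.load(open("top.pkl","rb")); X=cloud(c)
s=pickle.load(open("scene.pkl","rb")); XS=cloud(s)
b=X[150:270,170:480]; print("bench z",np.nanpercentile(b[...,2],[10,30,50]))
rois={"blue":(180,170,270,218,6,14),"yellow":(180,425,280,472,6,14),"disp":(160,258,198,332,35,60),"foot":(160,258,198,332,4,14),"barproj":(160,312,198,335,18,32),"cap":(200,362,230,392,32,55),"relay":(172,385,198,408,16,40),"term":(203,322,224,350,8,25),"sink":(200,270,226,310,8,50),"pot":(203,240,224,260,10,40)}
for n,(v0,u0,v1,u1,z0,z1) in rois.items():
    P=X[v0:v1,u0:u1].reshape(-1,3); P=P[(P[:,2]>z0)&(P[:,2]<z1)]
    r=cv2.minAreaRect(P[:,:2].astype(np.float32))
    print(n,len(P),"ctr",np.round(r[0],1),"size",np.round(r[1],1),"ang",round(r[2],1),"z",np.round(np.percentile(P[:,2],[5,50,95]),1))
    lo=np.array(r[0])-90 if n in("blue","yellow","disp","foot") else np.array(r[0])-28
    hi=2*np.array(r[0])-lo
    if n in("cap","relay","term","sink","pot","disp"):
        Q=XS.reshape(-1,3); m=(Q[:,2]>z0)&(Q[:,2]<z1)&np.all((Q[:,:2]>lo)&(Q[:,:2]<hi),1)
        Q=Q[m]
        if len(Q)>5:
            r=cv2.minAreaRect(Q[:,:2].astype(np.float32)); print("   scene",len(Q),np.round(r[0],1),np.round(r[1],1),round(r[2],1),np.round(np.percentile(Q[:,2],[5,50,95]),1))
im=c["image"][150:275,175:475]; cv2.imwrite("pics/top_up.png",cv2.resize(im[10:85,60:250],None,fx=4.2,fy=4.2,interpolation=cv2.INTER_CUBIC))
i2=s["image"][120:280,220:430]; cv2.imwrite("pics/sc_up.png",cv2.resize(i2,None,fx=3.6,fy=3.6,interpolation=cv2.INTER_CUBIC))
E
```

```text
bench z [-3.34956373 -1.95216984 -0.86701975]
blue 1479 ctr [467.2 285.3] size [199.1  66. ] ang 0.5 z [ 6.8  9.6 12.3]
yellow 1178 ctr [ 470.7 -294.3] size [ 68.2 207.6] ang 84.6 z [ 6.2  8.8 12.3]
disp 556 ctr [567.6  67.1] size [34.1 91.8] ang 3.5 z [37.8 40.8 44.1]
   scene 648 [581.6  59.7] [100.9 200.7] 68.3 [35.7 43.2 58.2]
foot 315 ctr [569.3  60.1] size [ 72.8 153. ] ang 9.9 z [4.1 5.3 9.7]
barproj 158 ctr [568.5   9.2] size [29.5 34.2] ang 1.7 z [21.9 24.4 27.2]
cap 97 ctr [ 489.1 -124.1] size [20.6 24.6] ang 0.5 z [37.  40.9 43.5]
   scene 127 [ 488.4 -125.6] [24.  23.1] 69.6 [33.4 42.5 44.4]
relay 79 ctr [ 560.3 -168.4] size [13.  28.8] ang 22.9 z [16.7 23.8 26.4]
   scene 111 [ 560.8 -168.6] [14.3 29. ] 20.9 [17.5 25.4 27.4]
term 144 ctr [494.7 -28.6] size [16.2 45.7] ang 24.6 z [10.4 12.9 15.9]
   scene 141 [495.8 -28.1] [18.7 46.8] 24.6 [ 9.  14.2 16.6]
sink 135 ctr [493.9  60.6] size [26.4 41.8] ang 21.6 z [14.2 32.2 36. ]
   scene 244 [494.2  61. ] [28.2 43.9] 23.1 [11.4 30.8 36.4]
pot 94 ctr [491.3 167.7] size [25.7 22.9] ang 77.6 z [10.4 18.7 26.2]
   scene 86 [489.7 168.7] [29.6 25.5] 77.6 [10.9 15.5 27.4]
```

View pics/top_up.png

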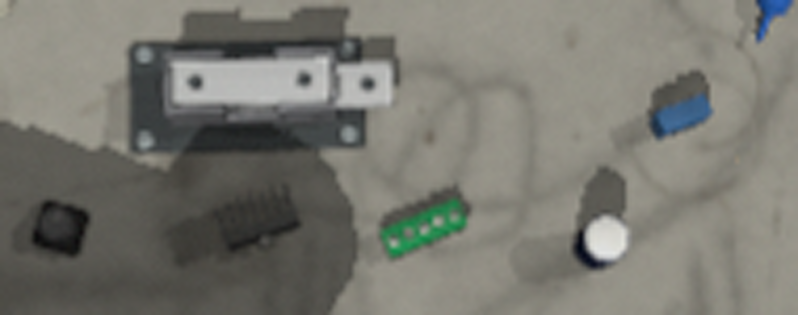

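View pics/sc_up.png

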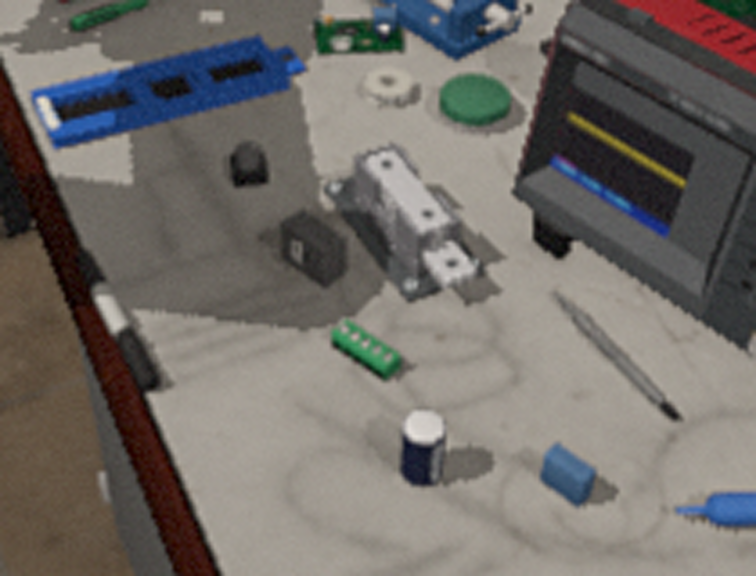

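The crops show the terminal, relay and sink all tilted about 22–25° the same way. The sink's transistor faces the robot. The bar leaves the dispenser toward world −y. Next I refine the trays and dispenser.

```bash
cat >> h.py <<'E'
def plane(c,z0,u,v):
    f=K(c); M=np.array([[f,0,c["cx"]],[0,f,c["cy"]],[0,0,1.]])
    n=cv2.undistortPoints(np.stack([u,v],1).astype(float)[:,None],M,np.array([c["k1"],0,0,0.]))[:,0]
    R=np.asarray(c["R"]); d=np.c_[n,np.ones(len(n))]@R; o=-R.T@np.ravel(c["t"])
    return (o+d*((z0-o[2])/d[:,2])[:,None])[:,:2]
def goto(x,y,z,psi):
    "turn and then translation in tool axes, from measured pose; psi = world angle (deg) of tool y, mod 180"
    from scipy.spatial.transform import Rotation as Ro
    s=sense(); q=s["ee_rot"]; A=Ro.from_quat([q[1],q[2],q[3],q[0]]).as_matrix()
    p0=np.degrees(np.arctan2(A[1,1],A[0,1])); d=(psi-p0+90)%180-90; w=-np.radians(d)
    p=np.radians(p0+d); D=np.array([x,y,z])-s["eef_pos"]
    t=[D@[-np.sin(p),np.cos(p),0],D@[np.cos(p),np.sin(p),0],-D[2]]
    print("t=%.2f psi0 %.1f"%(s["time_s"],p0),"turn z %.3f"%w,"trans",np.round(t,1),"tilt",np.round(A[:2,2],3),"pos",np.round(s["eef_pos"],1),"j6 %.2f"%s["joints"][5],"F",np.round(s["force"],1))
E
python3 - <<'E'
from h import *
from scipy.optimize import minimize
def sdbox(p,cx,w,h): 
    q=np.abs(p-[cx,0])-[w/2,h/2]; return np.maximum(q[:,0],q[:,1])
def loc(P,a): 
    t=np.radians(a[2]); d=P-a[:2]; return np.c_[d@[np.cos(t),np.sin(t)],d@[-np.sin(t),np.cos(t)]]
T={"blue":[(-54,62,32),(8,42,42),(62,46,30)],"yellow":[(-34.3,100,40),(55.3,58,44)]}
for cam in("top","scene"):
  c=pickle.load(open(cam+".pkl","rb")); hsv=cv2.cvtColor(c["image"],cv2.COLOR_BGR2HSV).astype(int)
  V,U=np.mgrid[:400,:640]; P=plane(c,11,U.ravel(),V.ravel())
  for n,x0 in(("blue",(467,287,-3)),("yellow",(467,-294,-4))):
    H,S,L=[hsv[...,i].ravel() for i in range(3)]
    lab=((S>110)&(L>75)&((abs(H-110)<15) if n=="blue" else (abs(H-26)<12))).astype(float)
    sel=(np.hypot(*(P-x0[:2]).T)<125)
    Q=P[sel]; lb=lab[sel]
    def cost(a):
        p=loc(Q,a); o=-sdbox(p,0,190,66); o=np.maximum(o,-sdbox(p,105,20,24))
        for b in T[n]: o=np.minimum(o,sdbox(p,*b))
        m=1/(1+np.exp(-o/1.5)); w=(p[:,0]>-72)&(p[:,0]<93)&(abs(p[:,1])<60)
        return (w*(m-lb)**2).sum()/w.sum()
    r=minimize(cost,x0,method="Nelder-Mead",options=dict(initial_simplex=np.array([x0]*4)+np.array([[0,0,0],[8,0,0],[0,8,0],[0,0,6]])))
    print(cam,n,np.round(r.x,1),r.fun)
c=pickle.load(open("top.pkl","rb")); X=cloud(c)
q=X[150:205,250:340].reshape(-1,3); q=q[~np.isnan(q[:,2])&(q[:,2]<80)]
lb=(q[:,2]>32).astype(float)
def cost(a):
    p=loc(q[:,:2],a); m=1/(1+np.exp(np.clip(sdbox(p,0,92,34)/1.,-50,50))); return ((m-lb)**2).mean()
x0=np.array([567,67,91.]); r=minimize(cost,x0,method="Nelder-Mead",options=dict(initial_simplex=np.array([x0]*4)+np.array([[0,0,0],[6,0,0],[0,6,0],[0,0,6]])))
print("disp",np.round(r.x,1),r.fun)
p=loc(q[:,:2],r.x); b=(p[:,0]<-50)&(q[:,2]>17)&(q[:,2]<35); print("bar",b.sum(),np.percentile(p[b],[2,50,98],axis=0).round(1))
img=c["image"][150:205,250:340].reshape(-1,3)
V,U=np.mgrid[150:205,250:340]; Pb=loc(plane(c,26,U.ravel(),V.ravel()),r.x); w=(img.min(1)>150)&(Pb[:,0]<-48)&(Pb[:,0]>-90)&(abs(Pb[:,1])<25)
print("bar rgb",w.sum(),np.percentile(Pb[w],[2,50,98],axis=0).round(1)); 
for lo in(-75,-65,-58): k=w&(Pb[:,0]>lo)&(Pb[:,0]<lo+8); print(lo,Pb[k,1].min().round(1),Pb[k,1].max().round(1))
Y=X.reshape(-1,3); k=(Y[:,2]>60)&(Y[:,0]>540)&(Y[:,0]<680)&(abs(Y[:,1]-20)<70); print("scope",Y[k][np.argsort(Y[k][:,0])[:4]].round())
goto(489,-124,150,85)
E
```

```text
top blue [461.1 283.9   0.7] 0.058593643955281695
top yellow [ 460.5 -290.8   -5.7] 0.038140929929866944
scene blue [459.  280.3   1. ] 0.13535293163188636
scene yellow [ 459.  -294.4   -4.6] 0.04519623939404905
disp [568.7  67.8  93.2] 0.01747945249349658
bar 132 [[-75.8 -10.6]
 [-63.1   1.2]
 [-50.4  12.8]]
bar rgb 107 [[-77.4 -10.1]
 [-62.2   1.3]
 [-50.3  10.8]]
-75 -10.1 10.9
-65 -10.3 10.7
-58 -8.2 10.5
scope [[584. -44. 600.]
 [584. -47. 597.]
 [584.  30. 596.]
 [584.  -7. 590.]]
t=0.10 psi0 69.6 turn z -0.269 trans [-358.7 -586.9   99.8] tilt [-0.001 -0.001] pos [182.8 491.9 249.8] j6 -0.22 F [-0.1  0.3  0.3]
```

move_arm([
  {"turn":[0,0,-0.0925],"translation":[0,0,0],"hand":0.6},
  {"turn":[0,0,-0.0925],"translation":[0,0,0],"hand":0.6},
  {"turn":[0,0,-0.0925],"translation":[0,0,0],"hand":0.6},
  {"turn":[0,0,-0.0925],"translation":[0,0,0],"hand":0.6},
  {"turn":[0,0,0],"translation":[-16.5,-34.5,5.5],"hand":0.6},
  {"turn":[0,0,0],"translation":[-16.5,-34.5,5.5],"hand":0.6},
  {"turn":[0,0,0],"translation":[-16.5,-34.5,5.5],"hand":0.6},
  {"turn":[0,0,0],"translation":[-16.5,-34.5,5.5],"hand":0.6},
  {"turn":[0,0,0],"translation":[-16.5,-34.5,5.5],"hand":0.6},
  {"turn":[0,0,0],"translation":[-16.5,-34.5,5.5],"hand":0.6},
])

```text
time_s: 0.93
eef_pos: [285.0, 284.9, 216.9]
ee_rot: [-0.0, -0.007, 1.0, -0.0]
force: [1.4, 0.2, 0.2]
grip_width: 0.598
grip_force: 0.0
```

move_arm([
  {"turn":[0,0,0],"translation":[-16.5,-34.5,5.5],"hand":0.6},
  {"turn":[0,0,0],"translation":[-16.5,-34.5,5.5],"hand":0.6},
  {"turn":[0,0,0],"translation":[-16.5,-34.5,5.5],"hand":0.6},
  {"turn":[0,0,0],"translation":[-16.5,-34.5,5.5],"hand":0.6},
  {"turn":[0,0,0],"translation":[-16.5,-34.5,5.5],"hand":0.6},
  {"turn":[0,0,0],"translation":[-16.5,-34.5,5.5],"hand":0.6},
  {"turn":[0,0,0],"translation":[-16.5,-34.5,5.5],"hand":0.6},
  {"turn":[0,0,0],"translation":[-16.5,-34.5,5.5],"hand":0.6},
  {"turn":[0,0,0],"translation":[-16.5,-34.5,5.5],"hand":0.6},
  {"turn":[0,0,0],"translation":[0,0,0],"hand":0.6},
])

```text
time_s: 1.77
eef_pos: [439.5, -26.6, 166.8]
ee_rot: [-0.0, -0.005, 1.0, -0.0]
force: [-0.6, 1.7, 0.2]
grip_width: 0.602
grip_force: 0.0
```

```bash
python3 -c "
from h import *
goto(488.8,-124.8,36,90.8)
c=pickle.load(open('top.pkl','rb')); Y=cloud(c).reshape(-1,3)
k=(Y[:,2]>40)&(Y[:,2]<400)&(Y[:,0]>590)&(Y[:,0]<700)&(abs(Y[:,1]-20)<70); print('scope',Y[k][np.argsort(Y[k][:,0])[:3]].round())
"
```

```text
t=1.77 psi0 90.5 turn z -0.005 trans [-47.9 -98.9 130.8] tilt [-0.    -0.001] pos [439.5 -26.6 166.8] j6 -1.91 F [-0.6  1.7  0.2]
scope [[632.  35.  46.]
 [633.  37.  45.]
 [633.  33.  42.]]
```

move_arm([
  {"turn":[0,0,0],"translation":[-16,-33,20],"hand":0.6},
  {"turn":[0,0,0],"translation":[-16,-33,20],"hand":0.6},
  {"turn":[0,0,0],"translation":[-16,-33,20],"hand":0.6},
  {"turn":[0,0,0],"translation":[0,0,0],"hand":0.6},
  {"turn":[0,0,0],"translation":[0,0,23],"hand":0.6},
  {"turn":[0,0,0],"translation":[0,0,24],"hand":0.6},
  {"turn":[0,0,0],"translation":[0,0,24],"hand":0.6},
  {"turn":[0,0,0],"translation":[0,0,0],"hand":0.6},
])

```text
time_s: 2.43
eef_pos: [484.7, -118.5, 33.4]
ee_rot: [-0.003, -0.007, 1.0, 0.002]
force: [0.0, 0.8, -1.4]
grip_width: 0.596
grip_force: 0.0
```

```bash
python3 -c "
from h import *
goto(488.8,-124.8,36,90.8); print(sense()['joints'].round(2))"
```

```text
t=2.43 psi0 90.8 turn z 0.000 trans [-4.  -6.4 -2.6] tilt [-0.007  0.003] pos [ 484.7 -118.5   33.4] j6 -2.06 F [ 0.   0.8 -1.4]
[-0.47  0.55  1.79  0.    0.81 -2.06]
```

move_arm([
  {"turn":[0,0,0],"translation":[-4,-6.4,-2],"hand":0.6},
  {"turn":[0,0,0],"translation":[0,0,0],"hand":0.6},
  {"turn":[0,0,0],"translation":[0,0,0],"hand":0.2},
  {"turn":[0,0,0],"translation":[0,0,0],"hand":0.2},
  {"turn":[0,0,0],"translation":[0,0,0],"hand":0.2},
  {"turn":[0,0,0],"translation":[0,0,0],"hand":0.15},
  {"turn":[0,0,0],"translation":[0,0,0],"hand":0.15},
  {"turn":[0,0,0],"translation":[0,0,0],"hand":0.15},
], grip_force=30)

```text
time_s: 3.1
eef_pos: [491.6, -126.5, 40.0]
ee_rot: [0.001, -0.007, 1.0, -0.001]
force: [-0.1, 0.4, 6.6]
grip_width: 0.282
grip_force: 31.6
```

```bash
python3 -c "
from h import *
goto(488.8,-124.8,36,90.8)"
```

```text
t=3.10 psi0 90.8 turn z 0.000 trans [2.8 1.7 4. ] tilt [ 0.002 -0.001] pos [ 491.6 -126.5   40. ] j6 -2.07 F [-0.1  0.4  6.6]
```

move_arm([
  {"turn":[0,0,0],"translation":[0,0,-10],"hand":0.15},
  {"turn":[0,0,0],"translation":[0,0,-30],"hand":0.15},
  {"turn":[0,0,0],"translation":[0,0,-30],"hand":0.15},
  {"turn":[0,0,0],"translation":[1.4,20,0],"hand":0.15},
  {"turn":[0,0,0],"translation":[1.4,37,0],"hand":0.15},
  {"turn":[0,0,0],"translation":[1.4,37,0],"hand":0.15},
  {"turn":[0,0,0],"translation":[1.4,37,0],"hand":0.15},
  {"turn":[0,0,0],"translation":[1.4,37,0],"hand":0.15},
  {"turn":[0,0,0],"translation":[1.4,37,0],"hand":0.15},
  {"turn":[0,0,0],"translation":[1.4,37,0],"hand":0.15},
])

```text
time_s: 3.93
eef_pos: [477.3, 117.5, 109.7]
ee_rot: [0.0, -0.007, 1.0, 0.0]
force: [0.5, -0.5, -0.5]
grip_width: 0.276
grip_force: 30.9
```

move_arm([
  {"turn":[0,0,0],"translation":[1.4,37,0],"hand":0.15},
  {"turn":[0,0,0],"translation":[1.4,37,0],"hand":0.15},
  {"turn":[0,0,0],"translation":[1.4,37,0],"hand":0.15},
  {"turn":[0,0,0],"translation":[1.4,37,0],"hand":0.15},
  {"turn":[0,0,0],"translation":[1.4,19,0],"hand":0.15},
  {"turn":[0,0,0],"translation":[0,0,0],"hand":0.15},
  {"turn":[0,0,0],"translation":[0,0,0],"hand":0.15},
  {"turn":[0,0,0],"translation":[0,0,0],"hand":0.15},
])

```text
time_s: 4.6
eef_pos: [468.4, 281.9, 109.2]
ee_rot: [-0.0, -0.007, 1.0, -0.0]
force: [1.9, 0.0, -0.1]
grip_width: 0.279
grip_force: 30.9
```

```bash
python3 - <<'E'
from h import *
goto(470,282.6,44.5,90.8); print(sense()["grip_width"],sense()["grip_force"])
c=capture("scene"); i=c["image"][100:200,200:340]; cv2.imwrite("pics/s1.png",cv2.resize(i,None,fx=5,fy=5,interpolation=cv2.INTER_CUBIC))
goto(470,282.6,44.5,90.8)
E
```

```text
t=4.60 psi0 90.8 turn z 0.000 trans [-1.6  0.7 64.7] tilt [-0. -0.] pos [468.4 281.9 109.2] j6 -1.26 F [ 1.9  0.  -0.1]
0.27889739029301186 30.93236926872123
t=4.65 psi0 90.8 turn z -0.001 trans [-1.4  1.  64.7] tilt [-0. -0.] pos [468.6 281.6 109.2] j6 -1.26 F [-0.8  0.4  0.8]
```

View pics/s1.png

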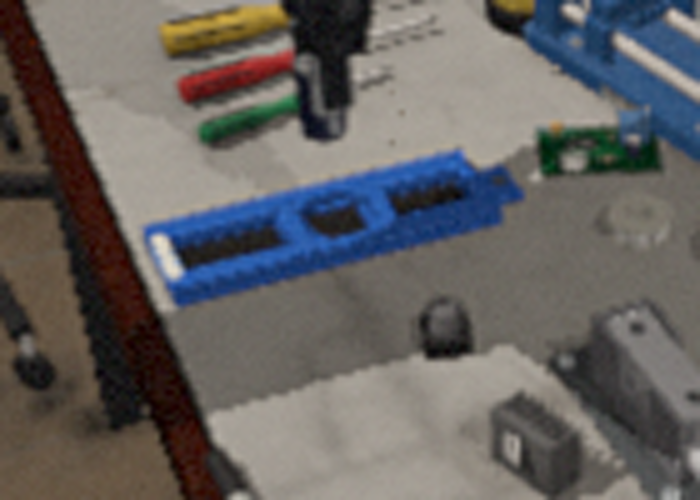

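The capacitor is held at (325,100), over the middle pocket at (335,210). I lower it now.

move_arm([
  {"turn":[0,0,0],"translation":[-1.4,1,25],"hand":0.15},
  {"turn":[0,0,0],"translation":[0,0,25],"hand":0.15},
  {"turn":[0,0,0],"translation":[0,0,10],"hand":0.15},
  {"turn":[0,0,0],"translation":[0,0,3],"hand":0.15},
  {"turn":[0,0,0],"translation":[0,0,1],"hand":0.15},
  {"turn":[0,0,0],"translation":[0,0,0],"hand":0.15},
])

```text
time_s: 5.15
eef_pos: [470.5, 283.4, 45.9]
ee_rot: [0.001, -0.007, 1.0, 0.0]
force: [-1.4, -1.0, -1.0]
grip_width: 0.281
grip_force: 30.9
```

move_arm([
  {"turn":[0,0,0],"translation":[0,0,1],"hand":0.15},
  {"turn":[0,0,0],"translation":[0,0,0.5],"hand":0.15},
  {"turn":[0,0,0],"translation":[0,0,0],"hand":0.4},
  {"turn":[0,0,0],"translation":[0,0,0],"hand":0.5},
  {"turn":[0,0,0],"translation":[0,0,0],"hand":0.6},
  {"turn":[0,0,0],"translation":[0,0,0],"hand":0.6},
  {"turn":[0,0,0],"translation":[0,0,-20],"hand":0.6},
  {"turn":[0,0,0],"translation":[0,0,-30],"hand":0.6},
  {"turn":[0,0,0],"translation":[0,0,-35],"hand":0.6},
  {"turn":[0,0,0],"translation":[0,0,0],"hand":0.6},
])

```text
time_s: 5.98
eef_pos: [472.4, 284.5, 134.6]
ee_rot: [0.005, -0.007, 1.0, 0.002]
force: [1.3, 0.0, 0.2]
grip_width: 0.602
grip_force: 0.0
```

```bash
python3 - <<'E'
from h import *
c=capture("scene"); X=cloud(c).reshape(-1,3)
m=(X[:,2]>32)&(X[:,2]<60)&(np.hypot(X[:,0]-468,X[:,1]-283)<30); print("cap",m.sum(),cv2.minAreaRect(X[m,:2].astype(np.float32)),np.percentile(X[m,2],[50,95]).round(1))
goto(560.5,-168.5,130,22)
E
```

```text
cap 74 ((468.3232421875, 283.475341796875), (24.110795974731445, 22.605302810668945), 43.01715087890625) [45.2 48.5]
t=6.03 psi0 90.8 turn z 1.201 trans [-453.1  -86.9    1.7] tilt [0.006 0.002] pos [471.3 284.1 131.7] j6 -1.26 F [ 0.2 -0.1  0. ]
```

move_arm([
  {"turn":[0,0,0.12],"translation":[0,0,0],"hand":0.4},
  {"turn":[0,0,0.12],"translation":[0,0,0],"hand":0.4},
  {"turn":[0,0,0.12],"translation":[0,0,0],"hand":0.4},
  {"turn":[0,0,0.12],"translation":[0,0,0],"hand":0.4},
  {"turn":[0,0,0.12],"translation":[0,0,0],"hand":0.4},
  {"turn":[0,0,0.12],"translation":[0,0,0],"hand":0.4},
  {"turn":[0,0,0.12],"translation":[0,0,0],"hand":0.4},
  {"turn":[0,0,0.12],"translation":[0,0,0],"hand":0.4},
  {"turn":[0,0,0.12],"translation":[0,0,0],"hand":0.4},
  {"turn":[0,0,0.12],"translation":[0,0,0],"hand":0.4},
])

```text
time_s: 6.87
eef_pos: [469.5, 283.4, 127.4]
ee_rot: [-0.0, 0.561, 0.828, -0.001]
force: [-0.2, 0.3, 0.0]
grip_width: 0.399
grip_force: 0.0
```

move_arm([
  {"turn":[0,0,0],"translation":[-37.7,-7.2,0],"hand":0.4},
  {"turn":[0,0,0],"translation":[-37.7,-7.2,0],"hand":0.4},
  {"turn":[0,0,0],"translation":[-37.7,-7.2,0],"hand":0.4},
  {"turn":[0,0,0],"translation":[-37.7,-7.2,0],"hand":0.4},
  {"turn":[0,0,0],"translation":[-37.7,-7.2,0],"hand":0.4},
  {"turn":[0,0,0],"translation":[-37.7,-7.2,0],"hand":0.4},
  {"turn":[0,0,0],"translation":[-37.7,-7.2,0],"hand":0.4},
  {"turn":[0,0,0],"translation":[-37.7,-7.2,0],"hand":0.4},
  {"turn":[0,0,0],"translation":[-37.7,-7.2,0],"hand":0.4},
  {"turn":[0,0,0],"translation":[-37.7,-7.2,0],"hand":0.4},
])

```text
time_s: 7.7
eef_pos: [544.4, -94.8, 127.5]
ee_rot: [-0.001, 0.559, 0.829, -0.0]
force: [0.2, 0.6, -0.1]
grip_width: 0.4
grip_force: 0.0
```

move_arm([
  {"turn":[0,0,0],"translation":[-37.7,-7.2,10],"hand":0.4},
  {"turn":[0,0,0],"translation":[-37.7,-7.2,20],"hand":0.4},
  {"turn":[0,0,0],"translation":[0,0,20],"hand":0.4},
  {"turn":[0,0,0],"translation":[0,0,0],"hand":0.4},
  {"turn":[0,0,0],"translation":[0,0,0],"hand":0.4},
  {"turn":[0,0,0],"translation":[0,0,0],"hand":0.4},
])

```text
time_s: 8.2
eef_pos: [559.6, -165.9, 79.9]
ee_rot: [0.0, 0.558, 0.83, 0.0]
force: [0.1, 1.1, -0.1]
grip_width: 0.403
grip_force: 0.0
```

```bash
python3 -c "
from h import *
goto(560.5,-168.5,30,22)"
```

```text
t=8.20 psi0 22.1 turn z 0.002 trans [-2.7 -0.1 49.9] tilt [ 0. -0.] pos [ 559.6 -165.9   79.9] j6 -0.88 F [ 0.1  1.1 -0.1]
```

move_arm([
  {"turn":[0,0,0],"translation":[-2.7,0,20],"hand":0.4},
  {"turn":[0,0,0],"translation":[0,0,20],"hand":0.4},
  {"turn":[0,0,0],"translation":[0,0,11],"hand":0.4},
  {"turn":[0,0,0],"translation":[0,0,0],"hand":0.4},
  {"turn":[0,0,0],"translation":[0,0,0],"hand":0.2},
  {"turn":[0,0,0],"translation":[0,0,0],"hand":0.1},
  {"turn":[0,0,0],"translation":[0,0,0],"hand":0.05},
  {"turn":[0,0,0],"translation":[0,0,0],"hand":0.05},
  {"turn":[0,0,0],"translation":[0,0,0],"hand":0.05},
], grip_force=30)

```text
time_s: 8.95
eef_pos: [561.2, -169.4, 29.7]
ee_rot: [0.001, 0.559, 0.829, 0.0]
force: [-0.2, 2.3, 6.7]
grip_width: 0.138
grip_force: 34.0
```

```bash
python3 - <<'E'
from h import *
s=sense();print(s["eef_pos"],s["force"],s["grip_width"])
t=np.radians(.8)
goto(460.4+62*np.cos(t),282.5+62*np.sin(t),34.5,90.8)
E
```

```text
[ 561.1858741  -169.42122572   29.69149628] [-0.2344505   2.25345387  6.70491142] 0.1378645527216407
t=8.95 psi0 22.1 turn z -1.200 trans [ 32.5 453.3  -4.8] tilt [ 0.002 -0.001] pos [ 561.2 -169.4   29.7] j6 -0.88 F [-0.2  2.3  6.7]
```

move_arm([
  {"turn":[0,0,0],"translation":[0,0,-10],"hand":0.05},
  {"turn":[0,0,0],"translation":[0,0,-35],"hand":0.05},
  {"turn":[0,0,0],"translation":[0,0,-35],"hand":0.05},
  {"turn":[0,0,-0.1],"translation":[0,0,0],"hand":0.05},
  {"turn":[0,0,-0.12],"translation":[0,0,0],"hand":0.05},
  {"turn":[0,0,-0.12],"translation":[0,0,0],"hand":0.05},
  {"turn":[0,0,-0.12],"translation":[0,0,0],"hand":0.05},
  {"turn":[0,0,-0.12],"translation":[0,0,0],"hand":0.05},
  {"turn":[0,0,-0.12],"translation":[0,0,0],"hand":0.05},
  {"turn":[0,0,-0.12],"translation":[0,0,0],"hand":0.05},
])

```text
time_s: 9.78
eef_pos: [560.4, -169.4, 109.1]
ee_rot: [0.0, 0.179, 0.984, -0.0]
force: [-1.0, -0.3, -0.4]
grip_width: 0.139
grip_force: 33.1
```

move_arm([
  {"turn":[0,0,-0.12],"translation":[0,0,0],"hand":0.05},
  {"turn":[0,0,-0.12],"translation":[0,0,0],"hand":0.05},
  {"turn":[0,0,-0.12],"translation":[0,0,0],"hand":0.05},
  {"turn":[0,0,-0.02],"translation":[2.7,20,0],"hand":0.05},
  {"turn":[0,0,0],"translation":[2.7,38,0],"hand":0.05},
  {"turn":[0,0,0],"translation":[2.7,38,0],"hand":0.05},
  {"turn":[0,0,0],"translation":[2.7,38,0],"hand":0.05},
  {"turn":[0,0,0],"translation":[2.7,38,0],"hand":0.05},
  {"turn":[0,0,0],"translation":[2.7,38,0],"hand":0.05},
  {"turn":[0,0,0],"translation":[2.7,38,0],"hand":0.05},
])

```text
time_s: 10.62
eef_pos: [538.0, 80.1, 109.2]
ee_rot: [0.0, -0.007, 1.0, -0.0]
force: [0.6, -0.2, -0.4]
grip_width: 0.139
grip_force: 33.1
```

move_arm([
  {"turn":[0,0,0],"translation":[2.7,38,0],"hand":0.05},
  {"turn":[0,0,0],"translation":[2.7,38,0],"hand":0.05},
  {"turn":[0,0,0],"translation":[2.7,38,0],"hand":0.05},
  {"turn":[0,0,0],"translation":[2.7,38,0],"hand":0.05},
  {"turn":[0,0,0],"translation":[2.8,38,0],"hand":0.05},
  {"turn":[0,0,0],"translation":[0,15,0],"hand":0.05},
  {"turn":[0,0,0],"translation":[0,0,0],"hand":0.05},
  {"turn":[0,0,0],"translation":[0,0,0],"hand":0.05},
  {"turn":[0,0,0],"translation":[0,0,0],"hand":0.05},
])

```text
time_s: 11.37
eef_pos: [522.2, 282.1, 108.5]
ee_rot: [0.0, -0.007, 1.0, -0.0]
force: [0.7, -0.5, -0.5]
grip_width: 0.138
grip_force: 33.1
```

```bash
python3 - <<'E'
from h import *
t=np.radians(.8)
goto(460.4+62*np.cos(t),282.5+62*np.sin(t),34.5,90.8)
print(sense()["grip_width"])
E
```

```text
t=11.37 psi0 90.8 turn z -0.001 trans [-0.3  1.3 74. ] tilt [ 0. -0.] pos [522.2 282.1 108.5] j6 -1.29 F [ 0.7 -0.5 -0.5]
0.13764731732573465
```

move_arm([
  {"turn":[0,0,0],"translation":[0,1,30],"hand":0.05},
  {"turn":[0,0,0],"translation":[0,0,28],"hand":0.05},
  {"turn":[0,0,0],"translation":[0,0,11],"hand":0.05},
  {"turn":[0,0,0],"translation":[0,0,3],"hand":0.05},
  {"turn":[0,0,0],"translation":[0,0,1.5],"hand":0.05},
  {"turn":[0,0,0],"translation":[0,0,0],"hand":0.05},
  {"turn":[0,0,0],"translation":[0,0,0],"hand":0.05},
])

```text
time_s: 11.95
eef_pos: [522.7, 284.2, 36.2]
ee_rot: [0.001, -0.007, 1.0, 0.0]
force: [-0.4, 0.1, -0.1]
grip_width: 0.14
grip_force: 33.1
```

move_arm([
  {"turn":[0,0,0],"translation":[0,0,0],"hand":0.2},
  {"turn":[0,0,0],"translation":[0,0,0],"hand":0.3},
  {"turn":[0,0,0],"translation":[0,0,0],"hand":0.4},
  {"turn":[0,0,0],"translation":[0,0,0],"hand":0.4},
  {"turn":[0,0,0],"translation":[0,0,-15],"hand":0.4},
  {"turn":[0,0,0],"translation":[0,0,-35],"hand":0.4},
  {"turn":[0,0,0],"translation":[0,0,-40],"hand":0.4},
  {"turn":[0,0,0],"translation":[0,0,0],"hand":0.4},
  {"turn":[0,0,0],"translation":[0,0,0],"hand":0.4},
])

```text
time_s: 12.7
eef_pos: [522.8, 284.6, 127.0]
ee_rot: [0.002, -0.007, 1.0, 0.001]
force: [-0.1, -0.0, -0.7]
grip_width: 0.4
grip_force: 0.0
```

```bash
python3 - <<'E'
from h import *
c=capture("scene"); X=cloud(c).reshape(-1,3)
m=(X[:,2]>18)&(X[:,2]<60)&(np.hypot(X[:,0]-522,X[:,1]-283)<30); print("relay",m.sum(),cv2.minAreaRect(X[m,:2].astype(np.float32)),np.percentile(X[m,2],[50,95]).round(1))
goto(495.2,-28.4,120,24.6)
E
```

```text
relay 64 ((522.5305786132812, 284.0224304199219), (15.17103099822998, 28.798860549926758), 88.37788391113281) [28.4 31.7]
t=12.75 psi0 90.8 turn z 1.156 trans [-273.2 -154.5    5.1] tilt [0.001 0.   ] pos [521.9 284.3 125.1] j6 -1.28 F [ 0.5 -0.4 -0.5]
```

move_arm([
  {"turn":[0,0,0.1156],"translation":[0,0,0],"hand":0.4},
  {"turn":[0,0,0.1156],"translation":[0,0,0],"hand":0.4},
  {"turn":[0,0,0.1156],"translation":[0,0,0],"hand":0.4},
  {"turn":[0,0,0.1156],"translation":[0,0,0],"hand":0.4},
  {"turn":[0,0,0.1156],"translation":[0,0,0],"hand":0.4},
  {"turn":[0,0,0.1156],"translation":[0,0,0],"hand":0.4},
  {"turn":[0,0,0.1156],"translation":[0,0,0],"hand":0.4},
  {"turn":[0,0,0.1156],"translation":[0,0,0],"hand":0.4},
  {"turn":[0,0,0.1156],"translation":[0,0,0],"hand":0.4},
  {"turn":[0,0,0.1156],"translation":[0,0,0],"hand":0.4},
])

```text
time_s: 13.58
eef_pos: [521.2, 284.0, 123.0]
ee_rot: [-0.001, 0.543, 0.84, -0.001]
force: [0.4, 0.2, 0.3]
grip_width: 0.406
grip_force: 0.0
```

move_arm([
  {"turn":[0,0,0],"translation":[-34.1,-19.3,0],"hand":0.4},
  {"turn":[0,0,0],"translation":[-34.1,-19.3,0],"hand":0.4},
  {"turn":[0,0,0],"translation":[-34.1,-19.3,0],"hand":0.4},
  {"turn":[0,0,0],"translation":[-34.1,-19.3,0],"hand":0.4},
  {"turn":[0,0,0],"translation":[-34.1,-19.3,0],"hand":0.4},
  {"turn":[0,0,0],"translation":[-34.1,-19.3,0],"hand":0.4},
  {"turn":[0,0,0],"translation":[-34.1,-19.3,10],"hand":0.4},
  {"turn":[0,0,0],"translation":[-34.1,-19.3,20],"hand":0.4},
  {"turn":[0,0,0],"translation":[0,0,25],"hand":0.4},
  {"turn":[0,0,0],"translation":[0,0,0],"hand":0.4},
])

```text
time_s: 14.42
eef_pos: [492.2, -26.9, 66.3]
ee_rot: [-0.004, 0.542, 0.84, -0.001]
force: [-0.6, 0.7, -0.7]
grip_width: 0.4
grip_force: 0.0
```

move_arm([
  {"turn":[0,0,0],"translation":[0,0,0],"hand":0.4},
  {"turn":[0,0,0],"translation":[0,0,0],"hand":0.4},
])

```text
time_s: 14.58
eef_pos: [495.3, -25.2, 71.2]
ee_rot: [-0.0, 0.54, 0.842, 0.0]
force: [-0.4, 0.5, 1.0]
grip_width: 0.404
grip_force: 0.0
```

```bash
python3 - <<'E'
from h import *
goto(495.2,-28.4,26.5,24.6)
E
```

```text
t=14.58 psi0 24.7 turn z 0.001 trans [-2.9 -1.5 44.7] tilt [-0.  0.] pos [495.3 -25.2  71.2] j6 -0.72 F [-0.4  0.5  1. ]
```

move_arm([
  {"turn":[0,0,0],"translation":[-2.9,-1.5,20],"hand":0.4},
  {"turn":[0,0,0],"translation":[0,0,15],"hand":0.4},
  {"turn":[0,0,0],"translation":[0,0,7],"hand":0.4},
  {"turn":[0,0,0],"translation":[0,0,0],"hand":0.4},
  {"turn":[0,0,0],"translation":[0,0,0],"hand":0.4},
  {"turn":[0,0,0],"translation":[0,0,0],"hand":0.4},
])

```text
time_s: 15.08
eef_pos: [495.6, -29.0, 29.8]
ee_rot: [0.001, 0.54, 0.842, 0.0]
force: [0.5, 0.4, 0.2]
grip_width: 0.405
grip_force: 0.0
```

move_arm([
  {"turn":[0,0,0],"translation":[0,0,2],"hand":0.4},
  {"turn":[0,0,0],"translation":[0,0,0],"hand":0.4},
  {"turn":[0,0,0],"translation":[0,0,0],"hand":0.25},
  {"turn":[0,0,0],"translation":[0,0,0],"hand":0.15},
  {"turn":[0,0,0],"translation":[0,0,0],"hand":0.1},
  {"turn":[0,0,0],"translation":[0,0,0],"hand":0.08},
  {"turn":[0,0,0],"translation":[0,0,0],"hand":0.08},
  {"turn":[0,0,0],"translation":[0,0,0],"hand":0.08},
], grip_force=40)

```text
time_s: 15.75
eef_pos: [495.1, -29.3, 27.1]
ee_rot: [0.0, 0.54, 0.841, 0.0]
force: [-1.8, 1.0, 4.5]
grip_width: 0.167
grip_force: 39.5
```

```bash
python3 - <<'E'
from h import *
print(sense()["grip_width"])
t=np.radians(.8)
goto(460.4-54*np.cos(t),282.5-54*np.sin(t),31,90.8)
E
```

```text
0.16713079097477945
t=15.75 psi0 24.6 turn z -1.156 trans [ 84.3 312.3  -3.9] tilt [ 0. -0.] pos [495.1 -29.3  27.1] j6 -0.72 F [-1.8  1.   4.5]
```

move_arm([
  {"turn":[0,0,0],"translation":[0,0,-10],"hand":0.08},
  {"turn":[0,0,0],"translation":[0,0,-35],"hand":0.08},
  {"turn":[0,0,0],"translation":[0,0,-35],"hand":0.08},
  {"turn":[0,0,-0.1],"translation":[0,0,0],"hand":0.08},
  {"turn":[0,0,-0.12],"translation":[0,0,0],"hand":0.08},
  {"turn":[0,0,-0.12],"translation":[0,0,0],"hand":0.08},
  {"turn":[0,0,-0.12],"translation":[0,0,0],"hand":0.08},
  {"turn":[0,0,-0.12],"translation":[0,0,0],"hand":0.08},
  {"turn":[0,0,-0.12],"translation":[0,0,0],"hand":0.08},
  {"turn":[0,0,-0.12],"translation":[0,0,0],"hand":0.08},
])

```text
time_s: 16.58
eef_pos: [494.9, -29.3, 107.3]
ee_rot: [0.0, 0.157, 0.988, -0.0]
force: [-0.1, -0.3, -0.1]
grip_width: 0.171
grip_force: 39.1
```

move_arm([
  {"turn":[0,0,-0.12],"translation":[0,0,0],"hand":0.08},
  {"turn":[0,0,-0.12],"translation":[0,0,0],"hand":0.08},
  {"turn":[0,0,-0.096],"translation":[0,0,0],"hand":0.08},
  {"turn":[0,0,0],"translation":[9.4,20,0],"hand":0.08},
  {"turn":[0,0,0],"translation":[9.4,34.7,0],"hand":0.08},
  {"turn":[0,0,0],"translation":[9.4,34.7,0],"hand":0.08},
  {"turn":[0,0,0],"translation":[9.4,34.7,0],"hand":0.08},
  {"turn":[0,0,0],"translation":[9.4,34.7,0],"hand":0.08},
  {"turn":[0,0,0],"translation":[9.4,34.7,0],"hand":0.08},
  {"turn":[0,0,0],"translation":[9.4,34.7,0],"hand":0.08},
])

```text
time_s: 17.42
eef_pos: [425.2, 199.5, 107.4]
ee_rot: [0.0, -0.007, 1.0, 0.0]
force: [1.4, 0.0, 0.0]
grip_width: 0.168
grip_force: 39.1
```

move_arm([
  {"turn":[0,0,0],"translation":[9.4,34.7,0],"hand":0.08},
  {"turn":[0,0,0],"translation":[9.1,34.7,0],"hand":0.08},
  {"turn":[0,0,0],"translation":[0,15,0],"hand":0.08},
  {"turn":[0,0,0],"translation":[0,0,0],"hand":0.08},
  {"turn":[0,0,0],"translation":[0,0,0],"hand":0.08},
  {"turn":[0,0,0],"translation":[0,0,0],"hand":0.08},
])

```text
time_s: 17.92
eef_pos: [406.4, 281.4, 106.9]
ee_rot: [-0.0, -0.007, 1.0, -0.0]
force: [0.7, 0.0, -0.0]
grip_width: 0.168
grip_force: 39.2
```

```bash
python3 - <<'E'
from h import *
t=np.radians(.8)
goto(460.4-54*np.cos(t),282.5-54*np.sin(t),32,90.8)
print(sense()["grip_width"])
c=capture("scene"); i=c["image"][100:200,200:340]; cv2.imwrite("pics/s2.png",cv2.resize(i,None,fx=5,fy=5,interpolation=cv2.INTER_CUBIC))
E
```

```text
t=17.92 psi0 90.8 turn z -0.000 trans [-0.   0.3 74.9] tilt [-0. -0.] pos [406.4 281.4 106.9] j6 -1.22 F [ 0.7  0.  -0. ]
0.16817672141075246
```

View pics/s2.png

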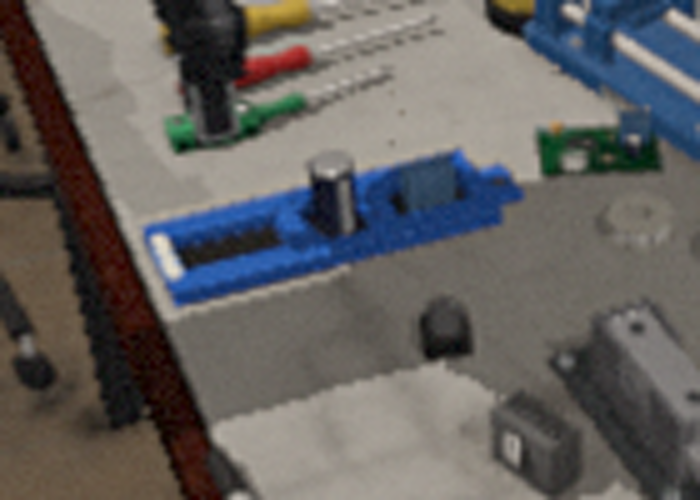

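The capacitor (335,195) and relay (428,185) are seated in the blue tray. The terminal block is held level at (200,130), above its own pocket at (230,240).

move_arm([
  {"turn":[0,0,0],"translation":[0,1,30],"hand":0.08},
  {"turn":[0,0,0],"translation":[0,0,28],"hand":0.08},
  {"turn":[0,0,0],"translation":[0,0,11],"hand":0.08},
  {"turn":[0,0,0],"translation":[0,0,4],"hand":0.08},
  {"turn":[0,0,0],"translation":[0,0,2],"hand":0.08},
  {"turn":[0,0,0],"translation":[0,0,0],"hand":0.08},
  {"turn":[0,0,0],"translation":[0,0,0],"hand":0.08},
])

```text
time_s: 18.55
eef_pos: [406.9, 283.1, 32.7]
ee_rot: [0.001, -0.007, 1.0, 0.0]
force: [0.3, -0.4, -0.6]
grip_width: 0.166
grip_force: 39.2
```

move_arm([
  {"turn":[0,0,0],"translation":[0,0,0.6],"hand":0.08},
  {"turn":[0,0,0],"translation":[0,0,0],"hand":0.2},
  {"turn":[0,0,0],"translation":[0,0,0],"hand":0.3},
  {"turn":[0,0,0],"translation":[0,0,0],"hand":0.4},
  {"turn":[0,0,0],"translation":[0,0,0],"hand":0.4},
  {"turn":[0,0,0],"translation":[0,0,-15],"hand":0.4},
  {"turn":[0,0,0],"translation":[0,0,-35],"hand":0.4},
  {"turn":[0,0,0],"translation":[0,0,-40],"hand":0.5},
  {"turn":[0,0,0],"translation":[0,0,0],"hand":0.6},
  {"turn":[0,0,0],"translation":[0,0,0],"hand":0.65},
])

```text
time_s: 19.38
eef_pos: [407.0, 283.5, 123.0]
ee_rot: [0.002, -0.007, 1.0, 0.001]
force: [0.2, 0.0, -0.5]
grip_width: 0.65
grip_force: 0.0
```

```bash
python3 - <<'E'
from h import *
c=capture("scene"); X=cloud(c).reshape(-1,3)
m=(X[:,2]>14.5)&(X[:,2]<60)&(np.hypot(X[:,0]-406,X[:,1]-283)<35); print("term",m.sum(),cv2.minAreaRect(X[m,:2].astype(np.float32)),np.percentile(X[m,2],[50,95]).round(1))
goto(494.5,62,120,112)
E
```

```text
term 78 ((408.58251953125, 284.89178466796875), (50.187931060791016, 27.22370719909668), 18.23191261291504) [18.5 20.6]
t=19.43 psi0 90.8 turn z -0.370 trans [   0.9 -238.1    1.4] tilt [0.001 0.   ] pos [406.2 283.1 121.4] j6 -1.21 F [ 0.  -0.1 -0.6]
```

move_arm([
  {"turn":[0,0,-0.0925],"translation":[0,0,0],"hand":0.75},
  {"turn":[0,0,-0.0925],"translation":[0,0,0],"hand":0.75},
  {"turn":[0,0,-0.0925],"translation":[0,0,0],"hand":0.75},
  {"turn":[0,0,-0.0925],"translation":[0,0,0],"hand":0.75},
  {"turn":[0,0,0],"translation":[0,-34,0],"hand":0.75},
  {"turn":[0,0,0],"translation":[0,-34,0],"hand":0.75},
  {"turn":[0,0,0],"translation":[0,-34,0],"hand":0.75},
  {"turn":[0,0,0],"translation":[0,-34,0],"hand":0.75},
  {"turn":[0,0,0],"translation":[0,-34,0],"hand":0.75},
  {"turn":[0,0,0],"translation":[0,-34,0],"hand":0.75},
])

```text
time_s: 20.27
eef_pos: [482.3, 92.4, 119.7]
ee_rot: [-0.001, -0.191, 0.982, 0.0]
force: [-0.0, 0.8, -0.9]
grip_width: 0.751
grip_force: 0.0
```

move_arm([
  {"turn":[0,0,0],"translation":[0,-34,0],"hand":0.75},
  {"turn":[0,0,0],"translation":[0,0,20],"hand":0.75},
  {"turn":[0,0,0],"translation":[0,0,20],"hand":0.75},
  {"turn":[0,0,0],"translation":[0,0,0],"hand":0.75},
  {"turn":[0,0,0],"translation":[0,0,0],"hand":0.75},
  {"turn":[0,0,0],"translation":[0,0,0],"hand":0.75},
  {"turn":[0,0,0],"translation":[0,0,0],"hand":0.75},
])

```text
time_s: 20.85
eef_pos: [495.7, 62.8, 81.9]
ee_rot: [0.001, -0.191, 0.982, -0.0]
force: [-0.0, -0.4, 1.0]
grip_width: 0.752
grip_force: 0.0
```

```bash
python3 - <<'E'
from h import *
goto(496.4,61.7,29,112)
E
```

```text
t=20.85 psi0 112.1 turn z 0.001 trans [-0.2 -1.2 52.9] tilt [ 0.001 -0.   ] pos [495.7  62.8  81.9] j6 -2.06 F [-0.  -0.4  1. ]
```

move_arm([
  {"turn":[0,0,0],"translation":[0,-1.2,20],"hand":0.75},
  {"turn":[0,0,0],"translation":[0,0,20],"hand":0.75},
  {"turn":[0,0,0],"translation":[0,0,11],"hand":0.75},
  {"turn":[0,0,0],"translation":[0,0,0],"hand":0.75},
  {"turn":[0,0,0],"translation":[0,0,0],"hand":0.6},
  {"turn":[0,0,0],"translation":[0,0,0],"hand":0.5},
  {"turn":[0,0,0],"translation":[0,0,0],"hand":0.4},
  {"turn":[0,0,0],"translation":[0,0,0],"hand":0.35},
  {"turn":[0,0,0],"translation":[0,0,0],"hand":0.35},
  {"turn":[0,0,0],"translation":[0,0,0],"hand":0.35},
], grip_force=45)

```text
time_s: 21.68
eef_pos: [496.6, 61.4, 31.5]
ee_rot: [0.001, -0.191, 0.982, -0.0]
force: [-1.4, -0.0, 6.3]
grip_width: 0.477
grip_force: 45.6
```

```bash
python3 - <<'E'
from h import *
print(sense()["grip_width"])
t=np.radians(-5.2)
for psi in(-5.2,):
  goto(460+55.3*np.cos(t),-292.3+55.3*np.sin(t),33.5,psi)
print(sense()["joints"].round(2))
E
```

```text
0.4772445231688494
t=21.68 psi0 112.0 turn z -1.096 trans [355.5 -50.9  -2. ] tilt [ 0.002 -0.   ] pos [496.6  61.4  31.5] j6 -2.07 F [-1.4 -0.   6.3]
[-0.11  0.55  1.8   0.    0.79 -2.07]
```

move_arm([
  {"turn":[0,0,0],"translation":[0,0,-10],"hand":0.35},
  {"turn":[0,0,0],"translation":[0,0,-35],"hand":0.35},
  {"turn":[0,0,0],"translation":[0,0,-35],"hand":0.35},
  {"turn":[0,0,0.12],"translation":[0,0,0],"hand":0.35},
  {"turn":[0,0,0.12],"translation":[0,0,0],"hand":0.35},
  {"turn":[0,0,0.12],"translation":[0,0,0],"hand":0.35},
  {"turn":[0,0,0.12],"translation":[0,0,0],"hand":0.35},
  {"turn":[0,0,0.12],"translation":[0,0,0],"hand":0.35},
  {"turn":[0,0,0.12],"translation":[0,0,0],"hand":0.35},
  {"turn":[0,0,0.12],"translation":[0,0,0],"hand":0.35},
])

```text
time_s: 22.52
eef_pos: [496.0, 61.3, 111.2]
ee_rot: [0.001, 0.229, 0.973, 0.0]
force: [-0.2, 0.2, -0.7]
grip_width: 0.476
grip_force: 45.8
```

move_arm([
  {"turn":[0,0,0.12],"translation":[0,0,0],"hand":0.35},
  {"turn":[0,0,0.12],"translation":[0,0,0],"hand":0.35},
  {"turn":[0,0,0.12],"translation":[0,0,0],"hand":0.35},
  {"turn":[0,0,0.12],"translation":[0,0,0],"hand":0.35},
  {"turn":[0,0,0.12],"translation":[0,0,0],"hand":0.35},
  {"turn":[0,0,0.12],"translation":[0,0,0],"hand":0.35},
  {"turn":[0,0,0.12],"translation":[0,0,0],"hand":0.35},
  {"turn":[0,0,0.12],"translation":[0,0,0],"hand":0.35},
  {"turn":[0,0,0.12],"translation":[0,0,0],"hand":0.35},
  {"turn":[0,0,0.12],"translation":[0,0,0],"hand":0.35},
])

```text
time_s: 23.35
eef_pos: [496.0, 61.4, 111.2]
ee_rot: [0.0, 0.739, 0.674, 0.0]
force: [-0.3, -0.3, -1.5]
grip_width: 0.475
grip_force: 45.8
```

move_arm([
  {"turn":[0,0,0],"translation":[-20,5,0],"hand":0.35},
  {"turn":[0,0,0],"translation":[-36,5,0],"hand":0.35},
  {"turn":[0,0,0],"translation":[-36,5,0],"hand":0.35},
  {"turn":[0,0,0],"translation":[-36,5,0],"hand":0.35},
  {"turn":[0,0,0],"translation":[-36,5,0],"hand":0.35},
  {"turn":[0,0,0],"translation":[-36,5,0],"hand":0.35},
  {"turn":[0,0,0],"translation":[-36,5,0],"hand":0.35},
  {"turn":[0,0,0],"translation":[-36,5,0],"hand":0.35},
  {"turn":[0,0,0],"translation":[-36,5,0],"hand":0.35},
  {"turn":[0,0,0],"translation":[-36,5,0],"hand":0.35},
])

```text
time_s: 24.18
eef_pos: [516.3, -287.5, 111.4]
ee_rot: [0.001, 0.737, 0.676, 0.0]
force: [0.3, 0.3, -0.5]
grip_width: 0.473
grip_force: 45.8
```

move_arm([
  {"turn":[0,0,0],"translation":[-14,0,0],"hand":0.35},
  {"turn":[0,0,0],"translation":[0,0,0],"hand":0.35},
  {"turn":[0,0,0],"translation":[0,0,0],"hand":0.35},
  {"turn":[0,0,0],"translation":[0,0,0],"hand":0.35},
])

```text
time_s: 24.52
eef_pos: [515.4, -298.4, 110.6]
ee_rot: [-0.0, 0.736, 0.677, 0.0]
force: [0.0, -0.0, -1.0]
grip_width: 0.47
grip_force: 45.8
```

```bash
python3 - <<'E'
from h import *
goto(514.9,-299.8,36,-5.2); print(sense()["grip_width"])
c=capture("scene"); cv2.imwrite("pics/s3.png",cv2.resize(c["image"][240:390,270:460],None,fx=4,fy=4,interpolation=cv2.INTER_CUBIC))
E
```

```text
t=24.52 psi0 -4.8 turn z 0.007 trans [-1.5 -0.3 74.6] tilt [-0.  0.] pos [ 515.4 -298.4  110.6] j6 -0.64 F [ 0. -0. -1.]
0.46993385624260003
```

View pics/s3.png

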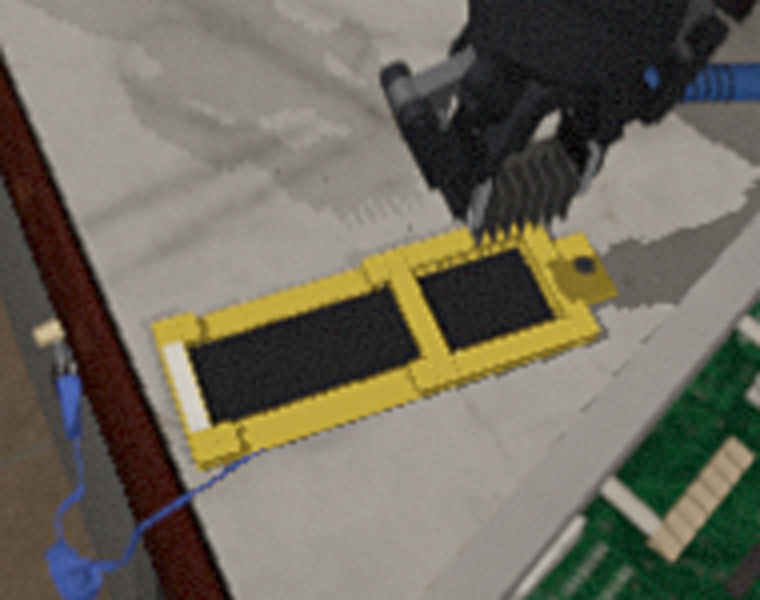

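The heat sink is held level at (530,190) and the empty pocket is at (485,295). I lower it.

move_arm([
  {"turn":[0,0,0],"translation":[-1.5,0,30],"hand":0.35},
  {"turn":[0,0,0],"translation":[0,0,28],"hand":0.35},
  {"turn":[0,0,0],"translation":[0,0,10],"hand":0.35},
  {"turn":[0,0,0],"translation":[0,0,4],"hand":0.35},
  {"turn":[0,0,0],"translation":[0,0,1],"hand":0.35},
  {"turn":[0,0,0],"translation":[0,0,0],"hand":0.35},
  {"turn":[0,0,0],"translation":[0,0,0],"hand":0.35},
  {"turn":[0,0,0],"translation":[0,0,0],"hand":0.35},
])

```text
time_s: 25.23
eef_pos: [515.7, -301.4, 38.4]
ee_rot: [0.001, 0.736, 0.676, 0.0]
force: [-0.4, 0.2, 0.0]
grip_width: 0.478
grip_force: 45.8
```

move_arm([
  {"turn":[0,0,0],"translation":[0,0,1.5],"hand":0.35},
  {"turn":[0,0,0],"translation":[0,0,0.5],"hand":0.35},
  {"turn":[0,0,0],"translation":[0,0,0],"hand":0.35},
])

```text
time_s: 25.48
eef_pos: [515.3, -301.2, 35.6]
ee_rot: [0.0, 0.737, 0.676, 0.0]
force: [-0.6, -0.2, 1.8]
grip_width: 0.481
grip_force: 46.1
```

move_arm([
  {"turn":[0,0,0],"translation":[0,0,0],"hand":0.52},
  {"turn":[0,0,0],"translation":[0,0,0],"hand":0.6},
  {"turn":[0,0,0],"translation":[0,0,0],"hand":0.7},
  {"turn":[0,0,0],"translation":[0,0,0],"hand":0.7},
  {"turn":[0,0,0],"translation":[0,0,-15],"hand":0.7},
  {"turn":[0,0,0],"translation":[0,0,-35],"hand":0.7},
  {"turn":[0,0,0],"translation":[0,0,-40],"hand":0.7},
  {"turn":[0,0,0],"translation":[0,0,0],"hand":0.6},
  {"turn":[0,0,0],"translation":[0,0,0],"hand":0.5},
])

```text
time_s: 26.23
eef_pos: [515.9, -301.7, 127.3]
ee_rot: [0.002, 0.736, 0.676, 0.0]
force: [-0.3, -0.2, -1.0]
grip_width: 0.501
grip_force: 0.0
```

```bash
python3 - <<'E'
from h import *
c=capture("scene"); X=cloud(c).reshape(-1,3)
m=(X[:,2]>18)&(X[:,2]<60)&(np.hypot(X[:,0]-515,X[:,1]+297)<40); print("sink",m.sum(),cv2.minAreaRect(X[m,:2].astype(np.float32)),np.percentile(X[m,2],[50,95]).round(1))
goto(571.5,3.9,110,3.2)
# bar lateral check, scene cam
P=X[(X[:,2]>20)&(X[:,2]<31)&(abs(X[:,0]-570)<22)&(X[:,1]>-6)&(X[:,1]<14)]; print(len(P),np.percentile(P,[2,50,98],axis=0).round(1))
E
```

```text
sink 394 ((514.7943725585938, -298.452880859375), (27.76842498779297, 41.69791793823242), 84.9442367553711) [34.7 39.5]
t=26.28 psi0 -4.9 turn z -0.141 trans [301.4  73.2  15.4] tilt [ 0.001 -0.001] pos [ 515.2 -301.1  125.4] j6 -0.64 F [ 0.3  0.6 -0.4]
65 [[558.9  -5.1  22.4]
 [570.3   5.   26.4]
 [583.1  13.3  29.2]]
```

move_arm([
  {"turn":[0,0,-0.0705],"translation":[0,0,0],"hand":0.5},
  {"turn":[0,0,-0.0705],"translation":[0,0,0],"hand":0.5},
  {"turn":[0,0,0],"translation":[33.5,8.1,0],"hand":0.5},
  {"turn":[0,0,0],"translation":[33.5,8.1,0],"hand":0.5},
  {"turn":[0,0,0],"translation":[33.5,8.1,0],"hand":0.5},
  {"turn":[0,0,0],"translation":[33.5,8.1,0],"hand":0.5},
  {"turn":[0,0,0],"translation":[33.5,8.1,0],"hand":0.5},
  {"turn":[0,0,0],"translation":[33.5,8.1,0],"hand":0.5},
  {"turn":[0,0,0],"translation":[33.5,8.1,0],"hand":0.5},
  {"turn":[0,0,0],"translation":[33.5,8.1,0],"hand":0.5},
])

```text
time_s: 27.12
eef_pos: [564.2, -28.1, 123.6]
ee_rot: [-0.001, 0.687, 0.727, -0.001]
force: [0.2, -0.4, 0.7]
grip_width: 0.5
grip_force: 0.0
```

move_arm([
  {"turn":[0,0,0],"translation":[33.5,8.1,0],"hand":0.5},
  {"turn":[0,0,0],"translation":[0,0,20],"hand":0.5},
  {"turn":[0,0,0],"translation":[0,0,20],"hand":0.5},
  {"turn":[0,0,0],"translation":[0,0,0],"hand":0.5},
  {"turn":[0,0,0],"translation":[0,0,0],"hand":0.5},
  {"turn":[0,0,0],"translation":[0,0,0],"hand":0.5},
  {"turn":[0,0,0],"translation":[0,0,0],"hand":0.5},
])

```text
time_s: 27.7
eef_pos: [571.5, 3.5, 86.0]
ee_rot: [0.001, 0.687, 0.726, 0.0]
force: [-0.6, -0.5, -0.6]
grip_width: 0.499
grip_force: 0.0
```

```bash
python3 - <<'E'
from h import *
goto(571.4,3.5,36,3.2)
E
```

```text
t=27.70 psi0 3.2 turn z -0.000 trans [-0.  -0.1 50. ] tilt [ 0.001 -0.   ] pos [571.5   3.5  86. ] j6 -0.25 F [-0.6 -0.5 -0.6]
```

move_arm([
  {"turn":[0,0,0],"translation":[0,0,20],"hand":0.5},
  {"turn":[0,0,0],"translation":[0,0,18],"hand":0.5},
  {"turn":[0,0,0],"translation":[0,0,10],"hand":0.5},
  {"turn":[0,0,0],"translation":[0,0,0],"hand":0.5},
  {"turn":[0,0,0],"translation":[0,0,0],"hand":0.5},
  {"turn":[0,0,0],"translation":[0,0,0],"hand":0.5},
  {"turn":[0,0,0],"translation":[0,0,0],"hand":0.5},
])

```text
time_s: 28.28
eef_pos: [571.7, 3.9, 38.3]
ee_rot: [0.001, 0.687, 0.727, 0.001]
force: [0.2, -0.1, -0.4]
grip_width: 0.501
grip_force: 0.0
```

move_arm([
  {"turn":[0,0,0],"translation":[0,0,2.5],"hand":0.5},
  {"turn":[0,0,0],"translation":[0,0,0],"hand":0.5},
  {"turn":[0,0,0],"translation":[0,0,0],"hand":0.35},
  {"turn":[0,0,0],"translation":[0,0,0],"hand":0.25},
  {"turn":[0,0,0],"translation":[0,0,0],"hand":0.15},
  {"turn":[0,0,0],"translation":[0,0,0],"hand":0.15},
  {"turn":[0,0,0],"translation":[0,0,0],"hand":0.15},
], grip_force=50)

```text
time_s: 28.87
eef_pos: [571.2, 4.0, 34.9]
ee_rot: [0.0, 0.687, 0.727, 0.0]
force: [-1.1, -0.4, 4.9]
grip_width: 0.266
grip_force: 48.9
```

```bash
python3 - <<'E'
from h import *
goto(571.4,3.5,36,3.2);s=sense(); print(s["grip_width"],s["grip_force"],s["wrist_torque"].round(2))
c=capture("scene"); cv2.imwrite("pics/s4.png",cv2.resize(c["image"][130:230,280:400],None,fx=5,fy=5,interpolation=cv2.INTER_CUBIC))
E
```

```text
t=28.87 psi0 3.2 turn z 0.000 trans [-0.5  0.2 -1.1] tilt [ 0. -0.] pos [571.2   4.   34.9] j6 -0.25 F [-1.1 -0.4  4.9]
0.26582327022434965 48.94937574863434 [0.01 0.29 0.03]
```

View pics/s4.png

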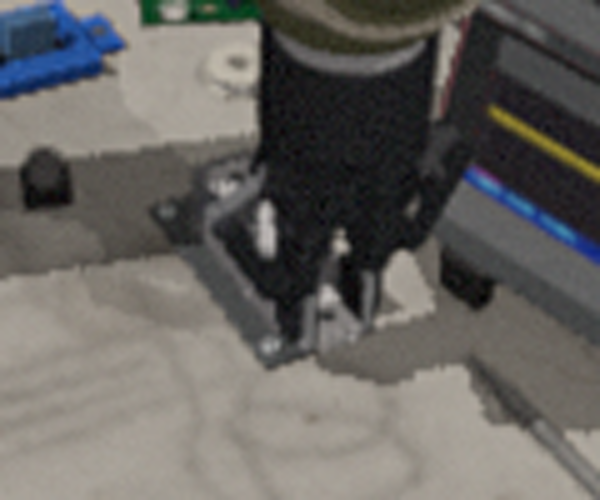

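The fingers hold the bar end at (335,315) symmetrically. I pull it straight out.

move_arm([
  {"turn":[0,0,0],"translation":[-1,0,0],"hand":0.15},
  {"turn":[0,0,0],"translation":[-2,0,0],"hand":0.15},
  {"turn":[0,0,0],"translation":[-3,0,0],"hand":0.15},
  {"turn":[0,0,0],"translation":[-4,0,0],"hand":0.15},
  {"turn":[0,0,0],"translation":[-4,0,0],"hand":0.15},
])

```text
time_s: 29.33
eef_pos: [572.0, -9.6, 34.7]
ee_rot: [-0.0, 0.687, 0.727, 0.0]
force: [-1.2, 5.1, 4.1]
grip_width: 0.262
grip_force: 48.9
```

```bash
python3 -c "
from h import *
goto(571.4,3.5,36,3.2);s=sense(); print(s['grip_width'],s['grip_force'],s['wrist_torque'].round(2))"
```

```text
t=29.33 psi0 3.2 turn z 0.000 trans [13.1  0.2 -1.3] tilt [0.    0.001] pos [572.   -9.6  34.7] j6 -0.28 F [-1.2  5.1  4.1]
0.26201259712695246 48.94099831581116 [0.97 0.08 0.01]
```

move_arm([
  {"turn":[0,0,0],"translation":[-4,0,0],"hand":0.15},
  {"turn":[0,0,0],"translation":[-4,0,0],"hand":0.15},
  {"turn":[0,0,0],"translation":[-4,0,0],"hand":0.15},
  {"turn":[0,0,0],"translation":[-4,0,0],"hand":0.15},
  {"turn":[0,0,0],"translation":[-4,0,0],"hand":0.15},
  {"turn":[0,0,0],"translation":[-4,0,0],"hand":0.15},
  {"turn":[0,0,0],"translation":[-4,0,0],"hand":0.15},
  {"turn":[0,0,0],"translation":[-4,0,0],"hand":0.15},
  {"turn":[0,0,0],"translation":[-4,0,0],"hand":0.15},
  {"turn":[0,0,0],"translation":[-4,0,0],"hand":0.15},
])

```text
time_s: 30.17
eef_pos: [574.1, -50.5, 34.5]
ee_rot: [0.0, 0.687, 0.727, -0.0]
force: [0.6, 0.1, -0.1]
grip_width: 0.262
grip_force: 49.0
```

move_arm([
  {"turn":[0,0,0],"translation":[-5,0,0],"hand":0.15},
  {"turn":[0,0,0],"translation":[-5,0,0],"hand":0.15},
  {"turn":[0,0,0],"translation":[-10,0,0],"hand":0.15},
  {"turn":[0,0,0],"translation":[-20,0,0],"hand":0.15},
  {"turn":[0,0,0],"translation":[-30,0,0],"hand":0.15},
  {"turn":[0,0,0],"translation":[0,0,0],"hand":0.15},
  {"turn":[0,0,0],"translation":[0,0,0],"hand":0.15},
])

```text
time_s: 30.75
eef_pos: [577.9, -121.6, 34.5]
ee_rot: [0.0, 0.688, 0.726, -0.0]
force: [-0.8, 0.4, 0.3]
grip_width: 0.261
grip_force: 49.0
```

```bash
python3 - <<'E'
from h import *
s=sense(); print(s['grip_width'],s['wrist_torque'].round(2))
goto(460,-250,90,84.8)
c=capture("scene"); cv2.imwrite("pics/s5.png",cv2.resize(c["image"][110:260,260:440],None,fx=4,fy=4,interpolation=cv2.INTER_CUBIC))
t=capture("top"); X=cloud(t).reshape(-1,3)
m=(X[:,2]>28)&(abs(X[:,0]-568)<10)&(abs(X[:,1]-68)<30)&(X[:,2]<60); print("top bar z",np.percentile(X[m,2],[10,50,90]))
E
```

```text
0.2613176414977567 [ 0.01  0.04 -0.02]
t=30.75 psi0 3.1 turn z -1.426 trans [ 105.8 -138.6  -55.5] tilt [ 0. -0.] pos [ 577.9 -121.6   34.5] j6 -0.46 F [-0.8  0.4  0.3]
top bar z [30.45091815 32.64971336 34.7575694 ]
```

View pics/s5.png

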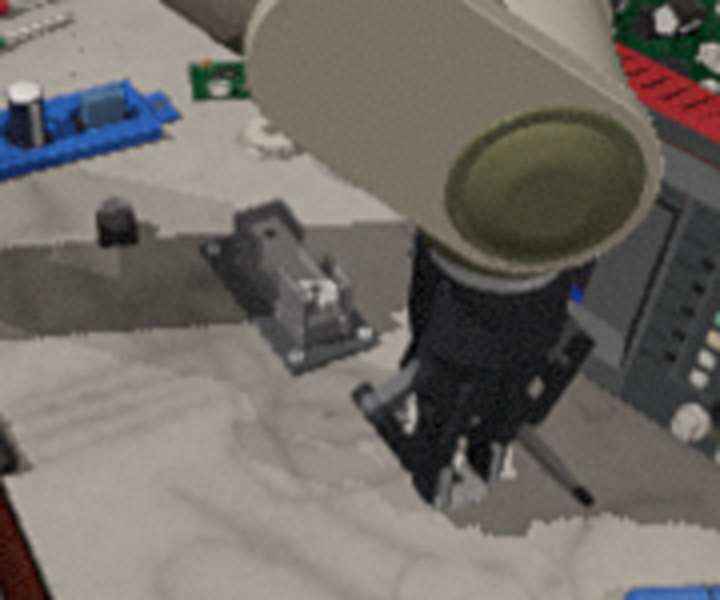

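The two remaining bars have dropped and sit in the dispenser at (290,270), and the drawn bar is held in the gripper at (465,490). I carry it to the yellow tray.

move_arm([
  {"turn":[0,0,0],"translation":[0,0,-20],"hand":0.15},
  {"turn":[0,0,0],"translation":[0,0,-35],"hand":0.15},
  {"turn":[0,0,-0.11],"translation":[0,0,0],"hand":0.15},
  {"turn":[0,0,-0.12],"translation":[0,0,0],"hand":0.15},
  {"turn":[0,0,-0.12],"translation":[0,0,0],"hand":0.15},
  {"turn":[0,0,-0.12],"translation":[0,0,0],"hand":0.15},
  {"turn":[0,0,-0.12],"translation":[0,0,0],"hand":0.15},
  {"turn":[0,0,-0.12],"translation":[0,0,0],"hand":0.15},
  {"turn":[0,0,-0.12],"translation":[0,0,0],"hand":0.15},
  {"turn":[0,0,-0.12],"translation":[0,0,0],"hand":0.15},
])

```text
time_s: 31.68
eef_pos: [577.9, -118.8, 89.6]
ee_rot: [-0.0, 0.275, 0.961, 0.0]
force: [-1.2, 0.3, -0.9]
grip_width: 0.262
grip_force: 49.1
```

move_arm([
  {"turn":[0,0,-0.12],"translation":[0,0,0],"hand":0.15},
  {"turn":[0,0,-0.12],"translation":[0,0,0],"hand":0.15},
  {"turn":[0,0,-0.12],"translation":[0,0,0],"hand":0.15},
  {"turn":[0,0,-0.115],"translation":[0,0,0],"hand":0.15},
  {"turn":[0,0,0],"translation":[18.2,-30.1,0],"hand":0.15},
  {"turn":[0,0,0],"translation":[18.2,-30.1,0],"hand":0.15},
  {"turn":[0,0,0],"translation":[18.2,-30.1,0],"hand":0.15},
  {"turn":[0,0,0],"translation":[18.2,-30.1,0],"hand":0.15},
  {"turn":[0,0,0],"translation":[18.2,-30.1,0],"hand":0.15},
  {"turn":[0,0,0],"translation":[18.3,-30.1,0],"hand":0.15},
])

```text
time_s: 32.52
eef_pos: [452.1, -290.2, 89.8]
ee_rot: [-0.0, 0.044, 0.999, 0.0]
force: [0.9, 0.3, -0.3]
grip_width: 0.264
grip_force: 49.2
```

move_arm([
  {"turn":[0,0,0],"translation":[0,0,0],"hand":0.15},
  {"turn":[0,0,0],"translation":[0,0,0],"hand":0.15},
  {"turn":[0,0,0],"translation":[0,0,0],"hand":0.15},
  {"turn":[0,0,0],"translation":[0,0,0],"hand":0.15},
])

```text
time_s: 32.85
eef_pos: [453.6, -288.7, 89.6]
ee_rot: [-0.0, 0.044, 0.999, 0.0]
force: [1.1, 0.1, -0.6]
grip_width: 0.264
grip_force: 49.2
```

```bash
python3 - <<'E'
from h import *
goto(452.7,-291.6,24.5,84.8); p=sense()["eef_pos"]
c=capture("scene"); cv2.imwrite("pics/s6.png",cv2.resize(c["image"][240:390,270:460],None,fx=4,fy=4,interpolation=cv2.INTER_CUBIC))
t=np.radians(174.8); ax=np.array([np.cos(t),np.sin(t)]); ay=np.array([ax[1],-ax[0]])
for n in("scene","top"):
    X=cloud(capture(n)).reshape(-1,3); d=X[:,:2]-p[:2]; a,b=d@ax,d@ay
    m=(abs(X[:,2]-(p[2]-10))<9)&(abs(b)<20)&(a>25)&(a<110)
    print(n,m.sum(), np.percentile(np.c_[a,b,X[:,2]][m],[2,50,98],axis=0).round(1) if m.sum()>5 else "")
E
```

```text
t=32.85 psi0 85.0 turn z 0.003 trans [ 0.6 -3.  65.1] tilt [-0.  0.] pos [ 453.6 -288.7   89.6] j6 -2.27 F [ 1.1  0.1 -0.6]
scene 435 [[ 26.1 -12.2  73.8]
 [ 48.8  -1.8  79.9]
 [ 70.2  11.5  82. ]]
top 0
```

View pics/s6.png

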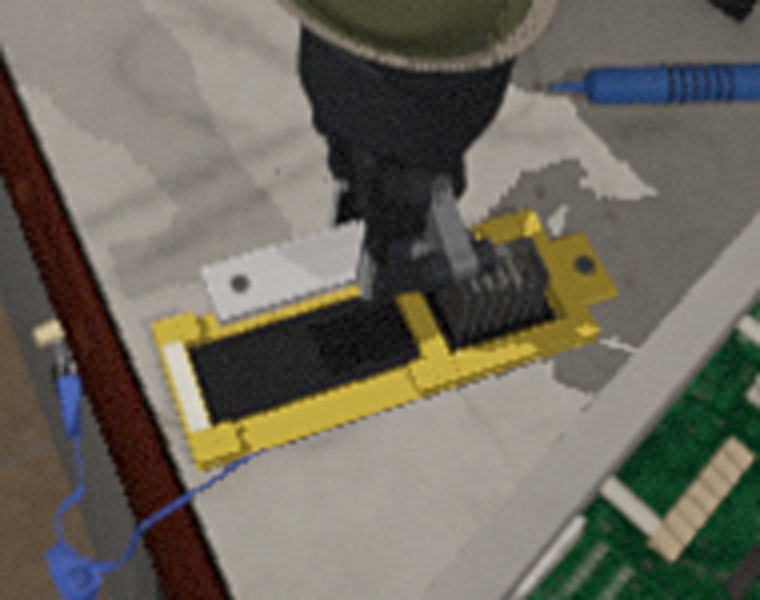

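The bar is level at (285,270). It runs along the tray, above its pocket. The heat sink sits in its own pocket at (500,295). I lower the bar.

move_arm([
  {"turn":[0,0,0],"translation":[0.6,-2.5,25],"hand":0.15},
  {"turn":[0,0,0],"translation":[0,0,20],"hand":0.15},
  {"turn":[0,0,0],"translation":[0,0,8],"hand":0.15},
  {"turn":[0,0,0],"translation":[0,0,4],"hand":0.15},
  {"turn":[0,0,0],"translation":[0,0,3],"hand":0.15},
  {"turn":[0,0,0],"translation":[0,0,0],"hand":0.15},
  {"turn":[0,0,0],"translation":[0,0,0],"hand":0.15},
  {"turn":[0,0,0],"translation":[0,0,0],"hand":0.15},
])

```text
time_s: 33.67
eef_pos: [452.5, -292.6, 30.5]
ee_rot: [0.001, 0.045, 0.999, -0.001]
force: [-0.3, 0.0, -0.0]
grip_width: 0.267
grip_force: 49.2
```

```bash
python3 - <<'E'
from h import *
goto(452.7,-291.6,24,84.8)
c=capture("scene"); cv2.imwrite("pics/s7.png",cv2.resize(c["image"][280:370,300:430],None,fx=6,fy=6,interpolation=cv2.INTER_CUBIC))
E
```

```text
t=33.67 psi0 84.9 turn z 0.001 trans [-0.1  1.   6.5] tilt [ 0.001 -0.001] pos [ 452.5 -292.6   30.5] j6 -2.27 F [-0.3  0.  -0. ]
```

View pics/s7.png

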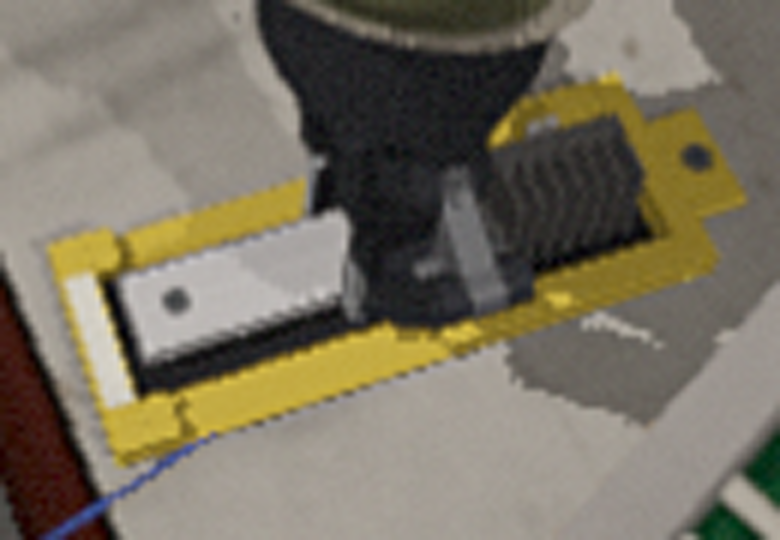

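The bar is over its pocket with a clear margin at the far end (125,340). The finger spans about x 345–415, clear of the raised corner at about x 435.

move_arm([
  {"turn":[0,0,0],"translation":[0,0.5,2],"hand":0.15},
  {"turn":[0,0,0],"translation":[0,0,1.5],"hand":0.15},
  {"turn":[0,0,0],"translation":[0,0,1],"hand":0.15},
  {"turn":[0,0,0],"translation":[0,0,0],"hand":0.15},
  {"turn":[0,0,0],"translation":[0,0,0],"hand":0.15},
])

```text
time_s: 34.13
eef_pos: [452.3, -291.8, 26.2]
ee_rot: [0.0, 0.045, 0.999, -0.0]
force: [-3.6, 3.1, 11.9]
grip_width: 0.265
grip_force: 56.2
```

```bash
python3 - <<'E'
from h import *
s=sense(); print(s["force"],s["wrist_torque"].round(2)); p=s["eef_pos"]
t=np.radians(174.9); ax=np.array([np.cos(t),np.sin(t)]); ay=np.array([ax[1],-ax[0]])
for n in("scene",):
    C=capture(n); X=cloud(C).reshape(-1,3); g=C["image"].reshape(-1,3).min(1); d=X[:,:2]-p[:2]; a,b=d@ax,d@ay
    for lo in(30,40,50,60):
        m=(g>110)&(abs(b)<14)&(a>lo)&(a<lo+10)&(X[:,2]<40); print(lo,m.sum(),np.median(X[m,2]).round(2),b[m].min().round(1),b[m].max().round(1))
    m=(g>110)&(abs(b)<14)&(a>30)&(X[:,2]<40)&(a<77);print(np.percentile(a[m],[98,100]))
cv2.imwrite("pics/s8.png",cv2.resize(C["image"][280:370,300:430],None,fx=6,fy=6,interpolation=cv2.INTER_CUBIC))
E
```

```text
[-3.64375426  3.08952787 11.94611903] [0.51 0.56 0.03]
30 80 16.93 -12.5 12.2
40 81 16.91 -11.3 11.8
50 68 16.72 -12.2 12.6
60 81 16.91 -11.7 11.5
[76.23388685 76.92680259]
```

View pics/s8.png

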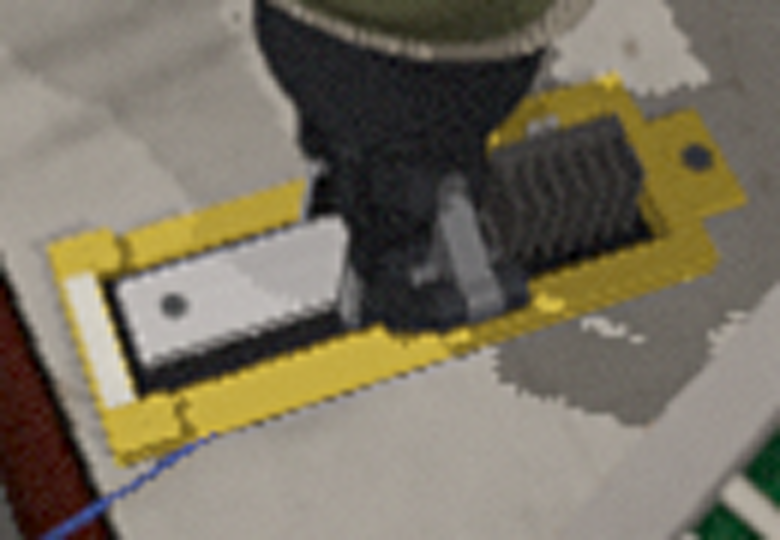

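The bar is level inside the pocket, about 2 mm above the pad. The moment suggests that the finger edge rests on the raised corner. I back off 1 mm and release, so the bar drops a short distance flat.

move_arm([
  {"turn":[0,0,0],"translation":[1.5,0,-1],"hand":0.15},
  {"turn":[0,0,0],"translation":[0,0,0],"hand":0.15},
  {"turn":[0,0,0],"translation":[0,0,0],"hand":0.15},
])

```text
time_s: 34.43
eef_pos: [450.6, -291.7, 26.3]
ee_rot: [-0.0, 0.045, 0.999, -0.0]
force: [-2.3, -0.7, 3.4]
grip_width: 0.26
grip_force: 51.4
```

move_arm([
  {"turn":[0,0,0],"translation":[1,0,0],"hand":0.15},
  {"turn":[0,0,0],"translation":[0,0,0],"hand":0.4},
  {"turn":[0,0,0],"translation":[0,0,0],"hand":0.45},
  {"turn":[0,0,0],"translation":[0,0,0],"hand":0.45},
  {"turn":[0,0,0],"translation":[0,0,-10],"hand":0.45},
  {"turn":[0,0,0],"translation":[0,0,-30],"hand":0.45},
  {"turn":[0,0,0],"translation":[0,0,-40],"hand":0.45},
  {"turn":[0,0,0],"translation":[-5,0,-40],"hand":0.45},
  {"turn":[0,0,0],"translation":[20,30,-20],"hand":0.45},
  {"turn":[0,0,0],"translation":[20,35,0],"hand":0.45},
])

```text
time_s: 35.27
eef_pos: [422.0, -225.4, 171.0]
ee_rot: [0.004, 0.046, 0.999, -0.003]
force: [0.6, 0.5, 0.6]
grip_width: 0.453
grip_force: 0.0
```

move_arm([
  {"turn":[0,0,0],"translation":[20,35,0],"hand":0.45},
  {"turn":[0,0,0],"translation":[20,35,0],"hand":0.45},
  {"turn":[0,0,0],"translation":[10,35,0],"hand":0.45},
  {"turn":[0,0,0],"translation":[0,0,0],"hand":0.45},
])

```text
time_s: 35.6
eef_pos: [378.3, -110.0, 166.7]
ee_rot: [-0.0, 0.043, 0.999, 0.001]
force: [0.2, -2.3, 0.1]
grip_width: 0.452
grip_force: 0.0
```

```bash
python3 - <<'E'
from h import *
print(sense()["eef_pos"])
C=capture("scene"); X=cloud(C).reshape(-1,3); g=C["image"].reshape(-1,3).min(1)
t=np.radians(-5.2); d=X[:,:2]-[460,-292.3]; a=d@[np.cos(t),np.sin(t)]; b=d@[-np.sin(t),np.cos(t)]
m=(g>110)&(abs(a+34)<48)&(abs(b)<20)&(X[:,2]<40)
for lo in(-75,-55,-35,-15): k=m&(a>lo)&(a<lo+15); print(lo,k.sum(),np.median(X[k,2]).round(2),b[k].min().round(1),b[k].max().round(1))
print(np.percentile(a[m],[1,99]))
I=C["image"]; A=cv2.resize(I[275:365,295:435],(560,360),interpolation=cv2.INTER_CUBIC); B=cv2.resize(I[120:180,220:310],(360,240),interpolation=cv2.INTER_CUBIC); D=cv2.resize(I[140:220,280:370],(270,240),interpolation=cv2.INTER_CUBIC)
o=np.zeros((600,640,3),np.uint8); o[:360,:560]=A; o[360:,:360]=B; o[360:,365:635]=D; cv2.imwrite("pics/s9.png",o)
E
```

```text
[ 378.3313582  -110.04949499  166.65803424]
-75 116 14.65 -12.6 16.8
-55 127 14.82 -12.4 16.9
-35 122 14.55 -11.9 17.3
-15 117 14.55 -12.6 17.6
[-80.25765355   2.05338362]
```

View pics/s9.png

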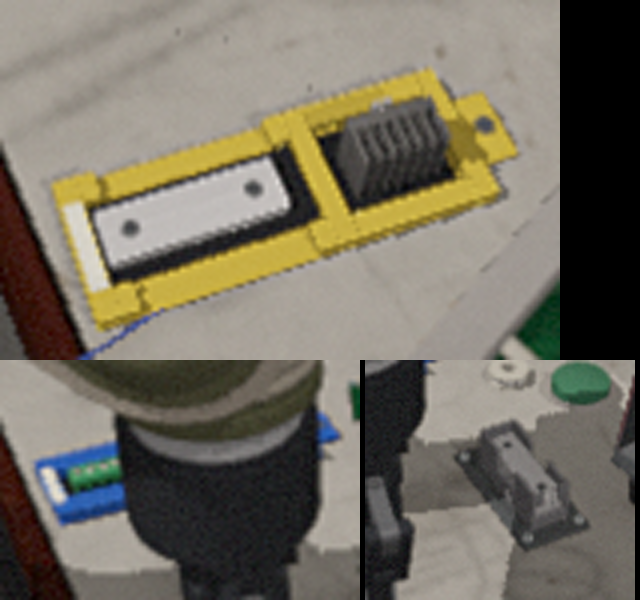

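The bar lies flat at (190,205) with its top at about 14.7 mm, so it is seated. The heat sink is upright in its pocket at (395,150). The dispenser keeps its two bars. I check the blue tray by numbers from the top camera.

```bash
python3 - <<'E'
from h import *
C=capture("top"); X=cloud(C).reshape(-1,3); h=cv2.cvtColor(C["image"],cv2.COLOR_BGR2HSV).reshape(-1,3).astype(int)
g=(abs(h[:,0]-70)<20)&(h[:,1]>90)&(abs(X[:,0]-407)<45)&(abs(X[:,1]-283)<33); print("term",g.sum(),cv2.minAreaRect(X[g,:2].astype(np.float32)),np.percentile(X[g,2],[10,50,90]).round(1))
for n,x,y,r,z0 in(("cap",469,283,22,32),("relay",522,283,26,19),("sink",515,-297,34,18),("pot",490.5,168,25,10)):
    m=(X[:,2]>z0)&(X[:,2]<60)&(np.hypot(X[:,0]-x,X[:,1]-y)<r); print(n,m.sum(),np.round(cv2.minAreaRect(X[m,:2].astype(np.float32))[0],1) if m.sum()>3 else "",np.percentile(X[m,2],[50,95]).round(1) if m.sum() else "")
E
```

```text
term 173 ((408.1385192871094, 285.7633056640625), (47.82059860229492, 23.175264358520508), 1.4709590673446655) [ 2.5 15.3 17.9]
cap 109 [469.  282.8] [44.1 47.1]
relay 91 [522.5 283.9] [27.5 30.3]
sink 206 [ 516.4 -298.2] [35.3 39.9]
pot 98 [491.  167.5] [14.4 26. ]
```

All the parts are seated and the pot has not moved. I hand in the job.

```bash
python3 -c "
from rig import finish_job; print(finish_job())"
```

```text
the job is handed in; nothing more can be done
None
```

Both kits are made up and the job is handed in after about 36 s of robot time: all five parts measured seated upright in their pockets, the other two bars dropped and stayed in the dispenser, and the potentiometer was left where it stood. The clamping bar was released about 2 mm above its pad, because a fingertip seemed to be resting on a raised corner of the pocket, and it settled flat.

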